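# Load the drained tube carriers into the block warmer and log the run

### The arm

A 6-joint arm with a two-finger parallel gripper is mounted at the origin on the work surface. World frame = base frame: x ahead of the robot, y to its left, z up, the work surface at z = 0. Lengths are in m, angles in rad, forces in N, time in s.
With the tool pointing down it reaches from about 0.325 to 0.775 m from the base axis. Payload 5.5 kg.
Tool frame: the origin (TCP) lies on the mounting face of the last link; the fingertips stand 182 mm ahead of it and the grasp point (between the pads) lies 163 mm ahead of it; z points along the fingers, y is the line along which they close (so a half turn about z gives the same grasp; the last joint's range is limited). The gripper opens to 88 mm and grips with 3 to 60 N. Pads are 20 mm wide; open, the fingers measure 115 mm over their backs; the gripper's body (75 mm by 178 mm) begins 61 mm behind the grasp point.
Start: joints at [-1.206, 0.091, 1.231, -0, 1.82, -0.057], TCP at [0.246, -0.547, 0.405] pointing down, gripper open.
Joint ranges: [-2.87, 2.87], [-0.86, 2.18], [0.17, 2.46], [-1.51, 4.65], [0.06, 2.69], [-2.65, 2.65]. Speed limits (rad/s): [2.57, 2.57, 3.01, 3.14, 3.14, 3.14].

### API

Orientations are given as a rotation vector (axis times angle).
In Python, from bench import arm gives the robot as it stands. The module is installed in compiled form; this text tells all that it offers.
- The arm moves only by the tool carry_out, never from a script. Its argument "increments" is a list of rows, each an object with "slide": the shift along the tool's x, y, z in units of 0.15 m (1.0 is 0.15 m), a list of three; "turn": the turn, a rotation vector about the tool's x, y, z in units of 2 rad (1.0 is 2 rad), a list of three; "claw": the opening, from 0 (shut) to 1 (fully open). A call has exactly 8 rows; each row is the pose to reach, as a shift and turn from the pose commanded when the call began, along the tool's axes at that moment; what a row does not reach only later rows make up. A row lasts 1/8 s, in which the tool goes at most 62.5 mm and 10.7 degrees, less where a joint would pass 70% of its speed; a pose out of reach is approached as far as the arm can. A call with a number of a shift or a turn outside -1 to 1 is refused whole. A call with a gripper value outside its range is refused whole. The fingers move at their own pace and stop on an object; "squeeze" is the grip in N (left out, the last holds). Time passes only in rows, so rows that repeat a pose let the fingers close, or fill a call up. It gives the time, the measured TCP pose, the force, the opening and the grip force at its end, in the units of the state.
- arm.read_state(): the state, without advancing time (a new reading comes with each control period).
- arm.read_camera(name): name is "scene" or "side" or "wrist"; returns (picture, depth): 384x512x3 uint8, red, green, blue; 384x512 float32, m along the optical axis (not along the pixel's ray), 0 where there is no reading.
- arm.calibration(name): a dict with "fx", "fy", "cx", "cy" (pixels), "R" (3x3) and "t" (3): a world point X has camera coordinates R X + t; the wrist camera has in their place "T_tool_cam" (4x4, takes a point from camera to tool coordinates, whose origin is the TCP and whose axes are the flange's). Camera axes: x right, y down, z forward; pixel columns grow to the right and rows downward; lengths in m; the calibration is good to about 2 mm. A picture is of the moment at which its call begins: read the wrist's pose just before it. calibration takes no time and is no camera call.
- arm.job_done(): hands the job in; it is judged then, once.
The state is a dict: "time": time; "joints": joint angles; "qd": joint speeds; "joint_efforts": joint torques, N m; "tcp_pos": TCP position; "ee_rot": TCP orientation; "contact_force": force on the tool from outside, world axes, zero at the start; "wrist_torque": the same for the moment, N m; "width": finger opening in m; "gripper_force": force on a finger pad.
Only numpy, scipy, OpenCV 4.12 (cv2) and the standard library are available. Lean on these libraries where they do the work, as an engineer would, in place of code of your own. Each camera call takes 0.05 s, during which the arm holds its last target. There are 200 camera calls.

### The job

Unhook every tube carrier from the barbed hooks of the drip stand, stand each in a bay of its own on the block warmer's sprung lift, and once all are in, press the lift down until its catch holds it. Then take the code scanner, read the barcode label on the warmer's sloping front with it (square on, the window 5 to 12 cm off, held steady for a good second) and lay it flat and lengthwise back on the middle of its mat. Never tip a carrier further than 60 degrees, and leave all other things on the bench where they are.

Things in the scene. Friction and masses are not known exactly. Their poses are not given: they have to be found in the camera images.
- carrier_green: green plastic tube carrier, about 0.16 kg: rack 44 (x) x 66 (y) x 44 mm high with capped tubes; from its middle rises a stalk 30 (y) x 8 (x) mm; through it, along x, goes the hanging eye, 16 mm wide, from 76 to 93 mm above the underside; above it a grip block 30 (y) x 16 (x) mm up to 124 mm. Origin: centre of the underside, z up. Hangs by the eye on a hook, x along it (to 0.1 rad). May be absent
- carrier_red: red plastic tube carrier, about 0.16 kg: rack 44 (x) x 66 (y) x 44 mm high with capped tubes; from its middle rises a stalk 30 (y) x 8 (x) mm; through it, along x, goes the hanging eye, 16 mm wide, from 76 to 93 mm above the underside; above it a grip block 30 (y) x 16 (x) mm up to 124 mm. Origin: centre of the underside, z up. Hangs by the eye on a hook, x along it (to 0.1 rad). May be absent
- carrier_yellow: yellow plastic tube carrier, about 0.16 kg: rack 44 (x) x 66 (y) x 44 mm high with capped tubes; from its middle rises a stalk 30 (y) x 8 (x) mm; through it, along x, goes the hanging eye, 16 mm wide, from 76 to 93 mm above the underside; above it a grip block 30 (y) x 16 (x) mm up to 124 mm. Origin: centre of the underside, z up. Hangs by the eye on a hook, x along it (to 0.1 rad). May be absent
- stand: drip stand fixed to the bench, left or right of the robot, turned up to 0.15 rad: white tray 190 (x) x 330 (y) x 18 mm with an open steel frame (two posts and a top rail) at x = 84 to 98 mm, 194 mm high, from whose rail three barbed steel hooks, 105 mm apart, point along the stand's -x (towards the robot). Origin: on the bench, below the middle hook, 30 mm in +x of where its barb begins
- hook0 (a point): hook at the stand's +y end: point on its axis where the level rod ends and the barb begins, 185 mm above the bench. The rod, 6 mm thick, comes 114 mm from the frame's rail to here along the stand's -x; the barb runs on 19 mm, climbing at 60 degrees towards -x. Carriers hang 30 to 45 mm behind this point (+x)
- hook1 (a point): hook in the middle, built like hook0 (point where the barb begins; barb 19 mm long, climbing at 60 degrees towards the stand's -x). An upright eye jams on the barb: raise it about 5 mm off the rod, lean it by 20 to 45 degrees, the lower end of the carrier swinging towards the tip side (stand -x), and move the eye out along the climb
- hook2 (a point): hook at the stand's -y end, built like hook0 (point where the barb begins; barb 19 mm long, climbing at 60 degrees towards the stand's -x)
- warmer: block warmer fixed to the bench on the other side, turned up to 0.15 rad: white housing, x from -100 to 60 mm, 346 mm in y, deck 85 mm high, with an open well for the sprung sample lift, a console sloping down along its front (-x) and a catch at its -y end. Origin: on the bench under the housing's middle, in line with the bays
- lift (a joint): how far the sprung sample lift has sunk, m: 0 up (start), 0.034 bottom. A tray with three bays in a row along the warmer's y, and at its -y end a blue press pad on an arm. It starts to sink at 2 N, then 1 mm per 0.32 N (up to 12 mm under the carriers); at 0.0295 the catch snaps over the pad's edge and holds it. The bottom takes at most 15 N
- catch (a joint): sprung steel tongue at the outer edge of the press pad, m: 0 out (home), up to 0.012 pushed back while the pad slides down past its ramp; home again, over the pad, when it has engaged
- bay0 (a point): centre of the floor of the lift's bay at the +y end; 70 mm above the bench with the lift up, sinks with it. Bay 54 (x) x 76 (y) mm inside, rims 14 mm high: a carrier turned like the warmer (either way round) has 5 mm of play on every side. Bays are 80 mm apart
- bay1 (a point): centre of the floor of the lift's bay in the middle; 70 mm above the bench with the lift up, sinks with it. Bay 54 (x) x 76 (y) mm inside, rims 14 mm high: a carrier turned like the warmer (either way round) has 5 mm of play on every side. Bays are 80 mm apart
- bay2 (a point): centre of the floor of the lift's bay next to the press pad; 70 mm above the bench with the lift up, sinks with it. Bay 54 (x) x 76 (y) mm inside, rims 14 mm high: a carrier turned like the warmer (either way round) has 5 mm of play on every side. Bays are 80 mm apart
- pad_top (a point): centre of the top of the lift's blue press pad, 40 (x) x 49 (y) mm, 125 mm above the bench with the lift up, sinks with it. The catch beside it (warmer -y, to 115 mm high) reaches 5 mm over its edge; the grip block of a carrier in the next bay begins 54 mm off
- label: white barcode label 34 (x) x 64 (y) mm on the warmer's sloping console. Origin: its centre; z is its outward normal, leaning 0.604 rad from vertical towards the warmer's -x; x points up the slope
- scanner: hand code scanner, dark grey, 0.14 kg, lying flat on its mat: handle 34 (y) x 29 mm high from x = -80 to 38 mm, then a head 42 (x) x 60 (y) x 34 mm high centred at x = 55 mm. Origin: on the underside, near the centre of mass; x to the nose, z up. The reading window is in the underside of the head and looks along -z
- window (a point): centre of the scanner's reading window (55 mm from the scanner's origin towards the nose, on the underside); axes as the scanner's, it reads along -z
- mat: black rubber mat 200 (x) x 110 (y) x 3 mm, fixed to the bench, the scanner's place. Origin: centre of its underside, x lengthwise
- rack_green: bystander: green tube rack 90 x 160 x 35 mm at the back
- rack_red: bystander: red tube rack 75 x 130 x 40 mm at the back
- reagent: bystander: small amber bottle, 48 mm across, 85 mm high
- tape: bystander: roll of brown tape, 84 mm across, 22 mm high
- marker: bystander: marker pen 130 mm long, 13 mm thick
- tip_box: bystander: small blue box with a clear lid, 46 x 66 x 44 mm
Mind the look-alikes: they are no part of the job. What is shaped like the carrier_red but purple is not meant. What is shaped like the scanner but blue is not meant.

How it is judged:
On the way, in this order (a step that is already met when the one before it is completed fails the run):
1. every carrier stands released in a bay of its own, with the lift still up (((horizontal distance between carrier_green and bay0 below 0.01 m and z of carrier_green in the frame of bay0 between -0.004 and 0.006 m) or (horizontal distance between carrier_green and bay1 below 0.01 m and z of carrier_green in the frame of bay1 between -0.004 and 0.006 m) or (horizontal distance between carrier_green and bay2 below 0.01 m and z of carrier_green in the frame of bay2 between -0.004 and 0.006 m)) and angle between each of carrier_green, carrier_red, carrier_yellow's own z axis and vertical below 0.12 rad and ((horizontal distance between carrier_red and bay0 below 0.01 m and z of carrier_red in the frame of bay0 between -0.004 and 0.006 m) or (horizontal distance between carrier_red and bay1 below 0.01 m and z of carrier_red in the frame of bay1 between -0.004 and 0.006 m) or (horizontal distance between carrier_red and bay2 below 0.01 m and z of carrier_red in the frame of bay2 between -0.004 and 0.006 m)) and ((horizontal distance between carrier_yellow and bay0 below 0.01 m and z of carrier_yellow in the frame of bay0 between -0.004 and 0.006 m) or (horizontal distance between carrier_yellow and bay1 below 0.01 m and z of carrier_yellow in the frame of bay1 between -0.004 and 0.006 m) or (horizontal distance between carrier_yellow and bay2 below 0.01 m and z of carrier_yellow in the frame of bay2 between -0.004 and 0.006 m)) and contact force between the fingers and carrier_green below 0.3 N and contact force between the fingers and carrier_red below 0.3 N and contact force between the fingers and carrier_yellow below 0.3 N and value of joint lift below 0.022 m), for 0.2 s.
2. the lift is down with the carriers in it and the catch has engaged (((horizontal distance between carrier_green and bay0 below 0.01 m and z of carrier_green in the frame of bay0 between -0.004 and 0.006 m) or (horizontal distance between carrier_green and bay1 below 0.01 m and z of carrier_green in the frame of bay1 between -0.004 and 0.006 m) or (horizontal distance between carrier_green and bay2 below 0.01 m and z of carrier_green in the frame of bay2 between -0.004 and 0.006 m)) and angle between each of carrier_green, carrier_red, carrier_yellow's own z axis and vertical below 0.12 rad and ((horizontal distance between carrier_red and bay0 below 0.01 m and z of carrier_red in the frame of bay0 between -0.004 and 0.006 m) or (horizontal distance between carrier_red and bay1 below 0.01 m and z of carrier_red in the frame of bay1 between -0.004 and 0.006 m) or (horizontal distance between carrier_red and bay2 below 0.01 m and z of carrier_red in the frame of bay2 between -0.004 and 0.006 m)) and ((horizontal distance between carrier_yellow and bay0 below 0.01 m and z of carrier_yellow in the frame of bay0 between -0.004 and 0.006 m) or (horizontal distance between carrier_yellow and bay1 below 0.01 m and z of carrier_yellow in the frame of bay1 between -0.004 and 0.006 m) or (horizontal distance between carrier_yellow and bay2 below 0.01 m and z of carrier_yellow in the frame of bay2 between -0.004 and 0.006 m)) and value of joint lift above 0.026 m and value of joint catch below 0.003 m), for 0.2 s.
3. the scanner is aimed at the label: within 20 mm of the beam's axis, square to 20 degrees, window 40 to 130 mm off, held still for 1 s (x of label in the frame of window between -0.02 and 0.02 m and y of label in the frame of window between -0.02 and 0.02 m and z of label in the frame of window between -0.13 and -0.04 m and angle between the z axis of scanner and the z axis of label, either way round below 0.35 rad and linear speed of scanner below 0.03 m/s and value of joint lift above 0.026 m and value of joint catch below 0.003 m), for 1 s.
At the end, for the whole second after the job is handed in: every carrier stands upright (7 degrees) on the floor of a bay of its own (10 mm from its middle), the lift is held down by its catch (past 26 mm, tongue home), and the scanner lies still and flat on its mat, within 40 mm lengthwise, 35 mm across and 23 degrees of its middle line (all of step 2 and linear speed of each of carrier_green, carrier_red, carrier_yellow, scanner below 0.02 m/s and x of scanner in the frame of mat between -0.04 and 0.04 m and y of scanner in the frame of mat between -0.035 and 0.035 m and z of scanner in the frame of mat below 0.008 m and angle between scanner's own z axis and vertical below 0.12 rad and angle between the x axis of scanner and the x axis of mat, either way round below 0.4 rad); the robot touches nothing.
It fails at once if a carrier is tipped further than 60 degrees (angle between any of carrier_green, carrier_red, carrier_yellow's own z axis and vertical above 1.06 rad).
It fails at once if a bystander is moved by more than 30 mm (distance of any of rack_green, rack_red, reagent, tape, marker, tip_box from where it was at the start of the episode above 0.03 m).
Of carrier_green, carrier_red, carrier_yellow only 2 to 3 are there at a start; the rules pass over those that are not, and their reading is None.
At some moment in a run one of scanner may be knocked a few centimetres aside while the robot is not near it.
It also fails if it takes over 210 s, if anything falls off the work surface, if the arm or the gripper's body presses on something with over 40 N, if the wrist force passes 120 N, or if a joint passes its speed limit or range.

## Working session

There is one attempt and no reset: what is moved stays moved. The work goes in short steps, Python scripts to look and compute and a tool call to move; the robot and the scene stay as the last step left them, time stands still between calls to the robot, and variables do not carry over. Pictures are saved under pics/ and viewed, at most 14 in all, crops included, and the job is handed in when it is done.

Besides the shell and the picture viewer there is one more tool, called after ">>>" as name(argument=value, ...) on one line, values as JSON. carry_out: Moves the arm, as the interface text tells. Shifts and turns lie within -1 to 1; 1 stands for 0.15 m of shift or 2 rad of turn. Its arguments: {"type":"object","properties":{"increments":{"type":"array","items":{"type":"object","properties":{"slide":{"type":"array","items":{"type":"number","minimum":-1,"maximum":1}},"turn":{"type":"array","items":{"type":"number","minimum":-1,"maximum":1}},"claw":{"type":"number"}}}},"squeeze":{"type":"number"}},"required":["increments"]}

```bash
mkdir -p pics && ls && python3 - <<'E'
from bench import arm
import cv2,numpy as np
print(arm.read_state())
for n in ("scene","side"):
    p,d=arm.read_camera(n); np.savez(f"{n}0.npz",p=p,d=d)
    cv2.imwrite(f"pics/{n}0.png",cv2.resize(p[:,:,::-1],None,fx=1.5,fy=1.5,interpolation=cv2.INTER_CUBIC))
    print(n,arm.calibration(n))
print(arm.calibration("wrist"))
E
```

```text
pics
{'time': 0.0, 'joints': array([-1.20574127e+00,  9.18629941e-02,  1.23189345e+00, -1.37387022e-05,
        1.81978034e+00, -5.67186349e-02]), 'qd': array([ 0.00050219,  0.00075885,  0.0009314 ,  0.00098911,  0.00125193,
       -0.00103923]), 'joint_efforts': array([ 5.85425405e-04, -4.46456587e+01, -4.06444252e+01,  6.98499684e-02,
        2.93918489e-02, -1.29776445e-04]), 'tcp_pos': array([ 0.24563457, -0.54747926,  0.40349978]), 'ee_rot': array([-3.07011730e+00, -6.57213840e-01,  4.89312599e-04]), 'contact_force': array([0.0569365 , 0.111131  , 0.36017228]), 'wrist_torque': array([-0.01418988, -0.0098255 ,  0.04670977]), 'gripper_force': 0.0, 'width': 0.08772655271842253}
scene {'fx': 486.31463312966815, 'fy': 486.31463312966815, 'cx': 258.67470301565464, 'cy': 196.0135350350609, 'R': array([[-0.25760645,  0.96607339,  0.0184697 ],
       [ 0.49917796,  0.14942518, -0.85351829],
       [-0.82732115, -0.21065215, -0.52073543]]), 't': array([ 0.11928806, -0.12302447,  1.74547556])}
side {'fx': 371.64885065449664, 'fy': 371.64885065449664, 'cx': 258.02905539499494, 'cy': 186.74412034621514, 'R': array([[-0.97063097, -0.24048171, -0.00663783],
       [-0.16599629,  0.68945429, -0.70505178],
       [ 0.17412854, -0.68324324, -0.70912476]]), 't': array([0.49270937, 0.18849085, 1.02746524])}
{'fx': 273.1738945903122, 'fy': 273.1738945903122, 'cx': 255.2610027110115, 'cy': 190.63568073370828, 'T_tool_cam': array([[-6.02502347e-04, -9.67705804e-01, -2.52081562e-01,
         6.94462291e-02],
       [ 9.99999715e-01, -6.97738435e-04,  2.88412040e-04,
        -4.04670513e-04],
       [-4.54984999e-04, -2.52081317e-01,  9.67705949e-01,
         1.97908344e-02],
       [ 0.00000000e+00,  0.00000000e+00,  0.00000000e+00,
         1.00000000e+00]])}
```

View pics/scene0.png

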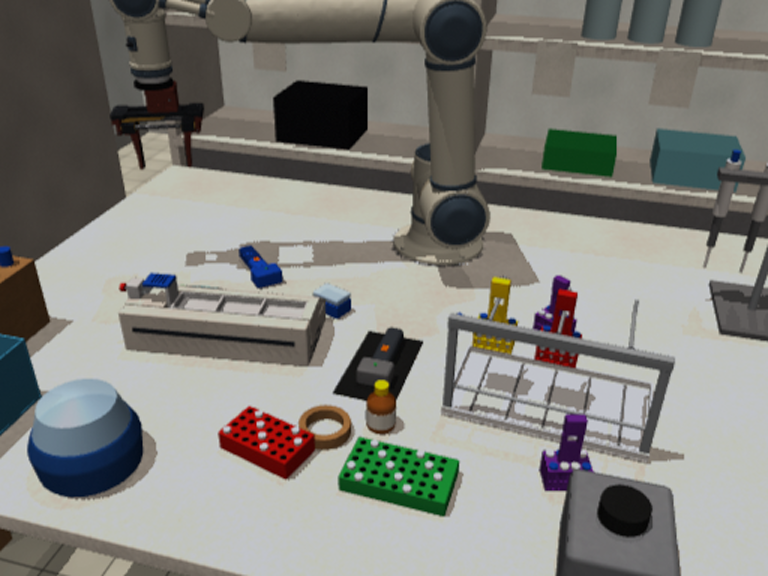

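View pics/side0.png

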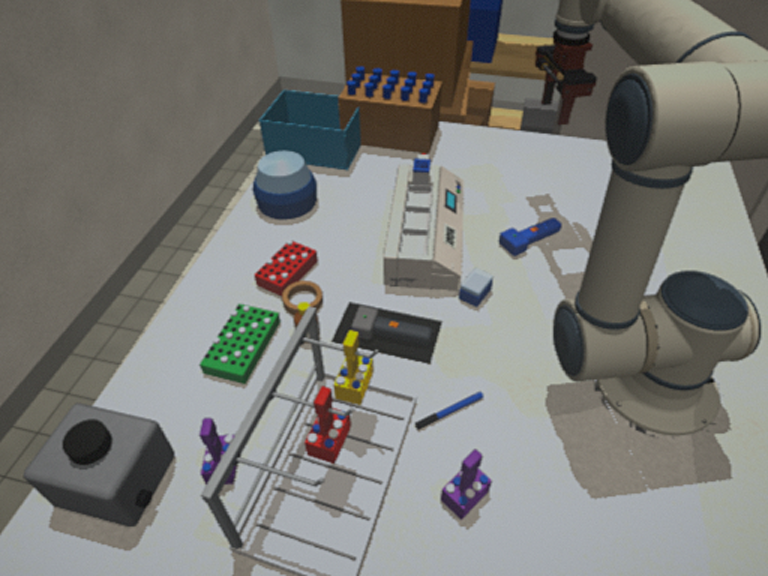

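The views show:
- **Carriers:** yellow at scene px (500,300) of the 1.5x picture and red at (566,330), hanging on hook2 and hook1. The third hook is empty and there is no green carrier.
- **Look-alikes:** purple ones at (555,305) and (570,450), and a blue scanner at (262,265).
- **Scanner:** the real one, dark grey, is on the mat at (380,355).
- **Warmer:** on the -y side, with its pad at (160,280).

Next I measure.

```bash
cat > h.py <<'E'
import numpy as np,cv2
from bench import arm
from scipy.spatial.transform import Rotation as Rn
def cloud(n,d):
    c=arm.calibration(n); v,u=np.mgrid[:d.shape[0],:d.shape[1]]
    P=np.stack([(u-c['cx'])/c['fx']*d,(v-c['cy'])/c['fy']*d,d],-1)
    if n=='wrist':
        s=arm.read_state(); T=c['T_tool_cam']
        W=(P@T[:3,:3].T+T[:3,3])@Rn.from_rotvec(s['ee_rot']).as_matrix().T+s['tcp_pos']
    else: W=(P-c['t'])@c['R']
    W[d<=0]=np.nan
    return W
def rect(xy):
    (c,s,a)=cv2.minAreaRect((xy*1000).astype(np.float32)); return np.round(c,1),np.round(s,1),round(a,1)
E
python3 - <<'E'
from h import *
for n in ('scene','side'):
    z=np.load(n+'0.npz'); p,d=z['p'],z['d']; W=cloud(n,d); H=cv2.cvtColor(p,cv2.COLOR_RGB2HSV)
    h,s,v=[H[...,i].astype(int) for i in range(3)]
    X,Y,Z=W[...,0],W[...,1],W[...,2]
    print(n,'bench z',np.nanmedian(Z[(v>180)&(s<30)&(np.abs(Z)<.03)]))
    inb=(X>.15)&(X<.95)&(np.abs(Y)<.7)&(Z>0)
    for nm,m in dict(red=((h<8)|(h>174))&(s>150)&(v>80),yel=(h>22)&(h<33)&(s>150)&(v>80),pur=(h>133)&(h<155)&(s>100)).items():
        m=(m&inb).astype(np.uint8); k,l,st,ce=cv2.connectedComponentsWithStats(m)
        for i in range(1,k):
            if st[i,4]<25: continue
            q=W[l==i]; zz=np.percentile(q[:,2],99); t=q[q[:,2]>zz-.006]
            print(nm,ce[i].round(),st[i,4],'ztop',zz.round(3),'top',rect(t[:,:2]) if len(t)>3 else '', 'rackz',np.percentile(q[:,2],2).round(3))
    # stand rail
    m=inb&(Z>.183)&(Z<.2)&(Y>0)&(s<60); q=W[m]; print('rail',len(q),rect(q[:,:2]))
    m=inb&(Z>.079)&(Z<.091)&(Y<0)&(s<60); print('deck',m.sum(),rect(W[m][:,:2]))
    m=inb&(h>95)&(h<125)&(s>120)&(Z>.11)&(Z<.14)&(Y<0); print('pad',m.sum(),rect(W[m][:,:2]) if m.sum()>4 else '',np.nanmedian(Z[m]))
    m=inb&(v<45)&(Z<.012)&(Y<.3)&(X>.3);k,l,st,ce=cv2.connectedComponentsWithStats(m.astype(np.uint8))
    i=1+np.argmax(st[1:,4]);q=W[l==i];print('mat',ce[i],st[i,4],rect(q[:,:2]))
E
```

```text
scene bench z -0.0005800569818465004
red [377. 200.] 166 ztop 0.22 top (array([526.5, 300.1]), array([28.2, 15.9]), 78.5) rackz 0.182
red [370. 215.] 41 ztop 0.179 top (array([526.7, 289.1]), array([2.7, 1.2]), 70.4) rackz 0.143
red [370. 238.] 183 ztop 0.122 top (array([546.6, 299.1]), array([62.4,  8.3]), 85.6) rackz 0.096
red [175. 294.] 1310 ztop 0.038 top (array([ 767.6, -114.4]), array([129.6,  77.8]), 75.5) rackz 0.007
yel [333. 199.] 272 ztop 0.22 top (array([519.6, 195.9]), array([28.4, 17.4]), 86.9) rackz 0.144
yel [328. 229.] 190 ztop 0.129 top  rackz 0.096
yel [254. 258.] 85 ztop 0.088 top (array([664.2,  40.7]), array([21.4, 18.9]), 15.9) rackz 0.016
pur [371. 194.] 127 ztop 0.125 top (array([315.2, 292.5]), array([27.8, 18.1]), 69.9) rackz 0.039
pur [361. 214.] 78 ztop 0.041 top (array([321.1, 272.6]), array([36.4, 14.1]), 61.5) rackz 0.004
pur [377. 302.] 762 ztop 0.124 top (array([707.9, 335.7]), array([17.1, 28.4]), 11.6) rackz 0.002
rail 1342 (array([394.5, 227.8]), array([592.7, 309.5]), 16.8)
deck 1917 (array([ 521.4, -304.8]), array([120. , 346.2]), 7.9)
pad 286 
[... 625 characters left out ...]
rray([512.3, 198.3]), array([29.4, 15.2]), 83.7) rackz 0.099
pur [140. 296.] 196 ztop 0.127 top (array([700.2, 338.8]), array([14. , 28.3]), 15.8) rackz 0.025
pur [315. 306.] 91 ztop 0.128 top (array([309. , 295.4]), array([26.7, 13.5]), 58.5) rackz 0.117
pur [318. 317.] 32 ztop 0.079 top  rackz 0.039
pur [310. 332.] 192 ztop 0.044 top (array([302.9, 311. ]), array([71.3, 37.1]), 22.2) rackz 0.005
rail 1905 (array([414.6, 222.2]), array([567.8, 298.7]), 21.1)
deck 1542 (array([ 617.4, -373.1]), array([375.8, 541.1]), 63.4)
pad 246 (array([ 712.6, -559.4]), array([208.4, 491.7]), 71.8) 0.11935125278399158
mat [258.89189189 227.42342342] 111 (array([492.4,  21.2]), array([126.2,  35.4]), 14.3)
```

```bash
cat >> h.py <<'E'
def Rtool(yaw,lean=0,flip=1):
    "tool: y along frame y (flip=1: tool x = +frame x -> tool y=-frame y), z down; lean: top of tool towards frame +x (rad, about frame y)"
    Z=Rn.from_euler('z',yaw); L=Rn.from_euler('y',lean)
    B=Rn.from_matrix(np.array([[flip,0,0],[0,-flip,0],[0,0,-1.]]).T)
    return Z*L*B
def plan(g,R,cmd=None):
    "g = wanted grasp point (163 mm ahead of TCP). prints slide/turn in units"
    s=arm.read_state(); p0,R0=(s['tcp_pos'],Rn.from_rotvec(s['ee_rot'])) if cmd is None else cmd
    p=np.asarray(g)-R.apply([0,0,.163])
    print('slide',(R0.inv().apply(p-p0)/.15).round(4).tolist(),'turn',((R0.inv()*R).as_rotvec()/2).round(4).tolist())
    return p,R
def st():
    s=arm.read_state(); R=Rn.from_rotvec(s['ee_rot'])
    print('t',round(s['time'],2),'grasp',(s['tcp_pos']+R.apply([0,0,.163])).round(4),'x',R.as_matrix()[:,0].round(3),'z',R.as_matrix()[:,2].round(3),'F',s['contact_force'].round(1),'w',round(s['width'],4),'gf',round(s['gripper_force'],1),'j',s['joints'].round(2))
E
python3 - <<'E'
from h import *
st()
for f in (1,-1): plan([.50,-.33,.30],Rtool(.138,0,f))
E
```

```text
t 0.1 grasp [ 0.2455 -0.5472  0.2406] x [0.912 0.409 0.   ] z [-0.001  0.002 -1.   ] F [ 0.2  0.8 -0.7] w 0.088 gf 0.0 j [-1.21  0.09  1.23 -0.    1.82 -0.06]
slide [2.1406, -0.6291, -0.3946] turn [-0.0009, 0.0001, 0.1419]
slide [2.1406, -0.6291, -0.3946] turn [-0.0001, -0.0013, -1.4289]
```

>>> carry_out(increments=[{"slide": [0.2,-0.06,-0.04]},{"slide": [0.4,-0.12,-0.08]},{"slide": [0.6,-0.18,-0.12]},{"slide": [0.8,-0.24,-0.16]},{"slide": [1,-0.3,-0.2]},{"slide": [1,-0.3,-0.2]},{"slide": [1,-0.3,-0.2]},{"slide": [1,-0.3,-0.2]}])

```text
$.increments[0]: bad value
```

>>> carry_out(increments=[{"slide": [0.2,-0.06,-0.04],"turn": [0,0,0.04]},{"slide": [0.4,-0.12,-0.08],"turn": [0,0,0.08]},{"slide": [0.6,-0.18,-0.12],"turn": [0,0,0.12]},{"slide": [0.8,-0.24,-0.16],"turn": [0,0,0.14]},{"slide": [1,-0.3,-0.2],"turn": [0,0,0.142]},{"slide": [1,-0.3,-0.2],"turn": [0,0,0.142]},{"slide": [1,-0.3,-0.2],"turn": [0,0,0.142]},{"slide": [1,-0.3,-0.2],"turn": [0,0,0.142]}])

```text
$.increments[0]: bad value
```

```bash
python3 - <<'E'
from h import *
st()
p,d=arm.read_camera('wrist'); np.savez('w1.npz',p=p,d=d,W=cloud('wrist',d)); cv2.imwrite('pics/w1.png',cv2.resize(p[:,:,::-1],None,fx=1.5,fy=1.5))
E
```

```text
t 0.1 grasp [ 0.2455 -0.5472  0.2406] x [0.912 0.409 0.   ] z [-0.001  0.002 -1.   ] F [ 0.2  0.8 -0.7] w 0.088 gf 0.0 j [-1.21  0.09  1.23 -0.    1.82 -0.06]
```

View pics/w1.png

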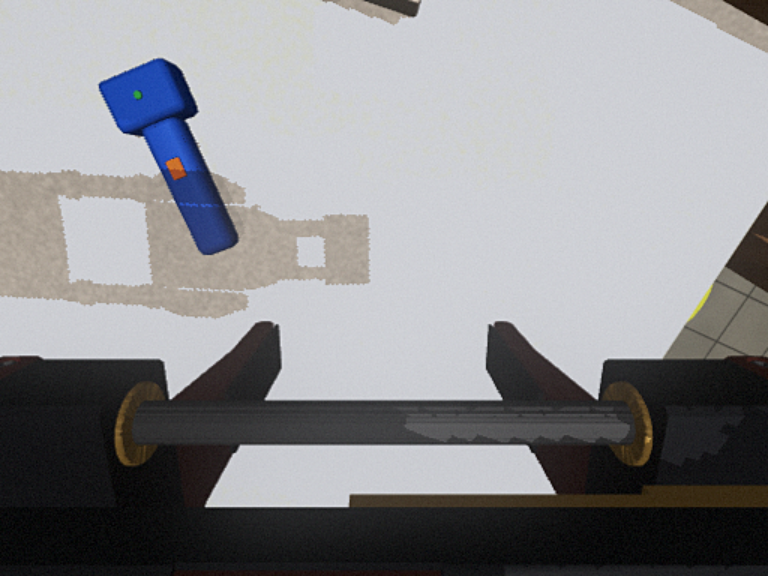

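The first picture, taken before any move, shows only the blue look-alike at (150,150). The calls were refused because each row needs all its fields, so I repeat them in full.

>>> carry_out(increments=[{"slide": [0.2,-0.06,-0.04],"turn": [0,0,0],"claw": 1},{"slide": [0.4,-0.12,-0.08],"turn": [0,0,0],"claw": 1},{"slide": [0.6,-0.18,-0.12],"turn": [0,0,0],"claw": 1},{"slide": [0.8,-0.24,-0.16],"turn": [0,0,0],"claw": 1},{"slide": [1,-0.3,-0.2],"turn": [0,0,0],"claw": 1},{"slide": [1,-0.3,-0.2],"turn": [0,0,0],"claw": 1},{"slide": [1,-0.3,-0.2],"turn": [0,0,0],"claw": 1},{"slide": [1,-0.3,-0.2],"turn": [0,0,0],"claw": 1}])

```text
time: 1.15
tcp_pos: [0.3634, -0.4456, 0.4341]
ee_rot: [-3.072, -0.656, 0.001]
contact_force: [-0.1, 0.3, 0.3]
width: 0.0877
gripper_force: 0.0
```

>>> carry_out(increments=[{"slide": [0.2,-0.06,-0.04],"turn": [0,0,0.04],"claw": 1},{"slide": [0.4,-0.12,-0.08],"turn": [0,0,0.08],"claw": 1},{"slide": [0.6,-0.18,-0.12],"turn": [0,0,0.12],"claw": 1},{"slide": [0.8,-0.24,-0.16],"turn": [0,0,0.14],"claw": 1},{"slide": [1,-0.3,-0.2],"turn": [0,0,0.142],"claw": 1},{"slide": [1,-0.3,-0.2],"turn": [0,0,0.142],"claw": 1},{"slide": [1,-0.3,-0.2],"turn": [0,0,0.142],"claw": 1},{"slide": [1,-0.3,-0.2],"turn": [0,0,0.142],"claw": 1}])

```text
time: 2.15
tcp_pos: [0.4817, -0.3435, 0.4643]
ee_rot: [-3.134, -0.214, 0.001]
contact_force: [0.3, -0.4, -0.4]
width: 0.0877
gripper_force: 0.0
```

```bash
python3 - <<'E'
from h import *
st()
p,d=arm.read_camera('wrist'); np.savez('w1.npz',p=p,d=d,W=cloud('wrist',d)); cv2.imwrite('pics/w1b.png',cv2.resize(p[:,:,::-1],None,fx=1.5,fy=1.5))
E
```

```text
t 2.15 grasp [ 0.4816 -0.3435  0.3013] x [ 0.991  0.136 -0.001] z [-0.001  0.    -1.   ] F [ 0.3 -0.4 -0.4] w 0.0877 gf 0.0 j [-0.68  0.09  1.13 -0.    1.93  0.76]
```

View pics/w1b.png

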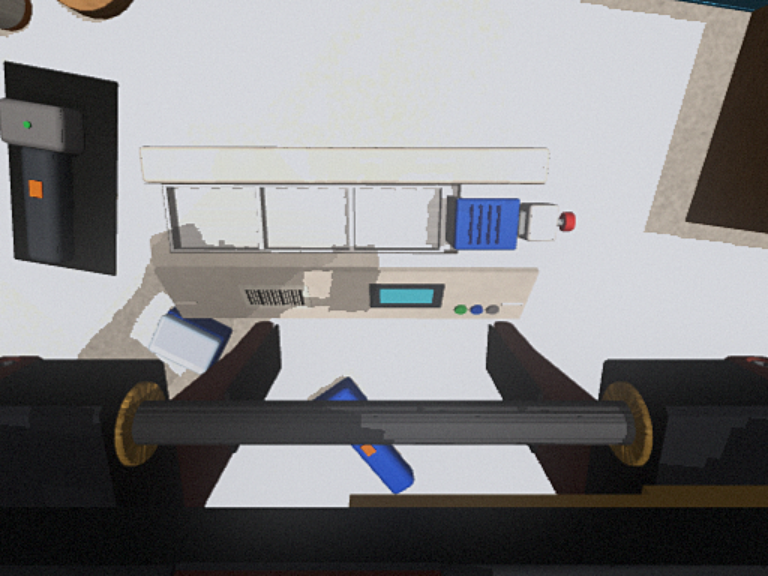

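The picture shows the bays at about (217,218), (305,218) and (397,218), the blue pad at (487,223), and the barcode at (275,297). The scanner is on its mat at (40,180), with its nose away from the robot.

```bash
python3 - <<'E'
from h import *
z=np.load('w1.npz'); p,d,W=z['p'],z['d'],z['W']; H=cv2.cvtColor(p,cv2.COLOR_RGB2HSV)
h,s,v=[H[...,i].astype(int) for i in range(3)]; X,Y,Z=[W[...,i] for i in range(3)]
up=np.zeros(d.shape,bool); up[:212]=1
def rp(m,n):
    m=cv2.morphologyEx((m&up).astype(np.uint8),cv2.MORPH_OPEN,np.ones((3,3)));k,l,st_,ce=cv2.connectedComponentsWithStats(m)
    i=1+np.argmax(st_[1:,4]); q=W[l==i]; print(n,st_[i,4],ce[i].round(),'z',np.nanmedian(q[:,2]).round(4),rect(q[:,:2]))
m=(h>95)&(h<125)&(s>120)&(Z>.10); rp(m,'pad')
m=(Z>.078)&(Z<.093)&(Y<-.05)&(X>.4); q=W[m&up]; print('deck all',rect(q[:,:2]),np.median(q[:,2]))
m=(Z>.064)&(Z<.076)&(v>100)&(X>.45); 
mm=cv2.morphologyEx((m&up).astype(np.uint8),cv2.MORPH_OPEN,np.ones((3,3)));k,l,st_,ce=cv2.connectedComponentsWithStats(mm)
for i in range(1,k):
    if st_[i,4]>300: q=W[l==i]; print('floor',st_[i,4],ce[i].round(),np.median(q[:,2]).round(4),rect(q[:,:2]))
b=np.zeros(d.shape,bool); b[186:208,158:208]=1; m=b&(v<110); q=W[m]; print('bars',m.sum(),np.median(q,0),rect(q[:,:2]))
# slope plane normal
b=np.zeros(d.shape,bool); b[182:208,125:340]=1; q=W[b&(d>0)]; c=q.mean(0); n=np.linalg.svd(q-c)[2][2]; n*=np.sign(n[2]); print('slope',c.round(4),n.round(3),'yaw',np.arctan2(-n[1],-n[0]),'lean',np.arccos(n[2]))
m=(v<60)&(Z<.01)&(Y>-.15); rp(m,'mat')
m=(Z>.02)&(Z<.05)&(Y>-.12)&(X>.35)&(X<.62)&(v<200); rp(m,'scanner')
m=(h>5)&(h<18)&(s>150)&(Z>.015)&(Z<.05)&(Y>-.12); rp(m,'orange')
np.set_printoptions(suppress=True)
for u,vv in ((217,218),(305,218),(397,218),(487,223),(560,223)): print(u,vv,W[int(vv/1.5),int(u/1.5)].round(4))
E
```

```text
pad 1200 [324. 149.] z 0.1253 (array([ 527.8, -417.5]), array([37.2, 48.4]), 7.8)
deck all (array([ 524. , -399.4]), array([122.3, 537.1]), 7.8) 0.08475439254687817
floor 2135 [144. 144.] 0.0702 (array([ 496.7, -189. ]), array([52.7, 72.8]), 7.8)
floor 2235 [204. 144.] 0.0702 (array([ 507.8, -269.9]), array([52.7, 75.3]), 7.7)
floor 2246 [264. 144.] 0.0703 (array([ 518.5, -350. ]), array([53.1, 76.2]), 7.7)
floor 502 [325. 194.] 0.0703 (array([ 462.4, -444.3]), array([16.5, 83.6]), 7.8)
bars 258 [ 0.42807925 -0.24394686  0.0668446 ] (array([ 427.5, -245.5]), array([19.6, 53.1]), 8.1)
slope [ 0.4428 -0.3146  0.0692] [-0.557 -0.072  0.828] yaw 0.1289778368862219 lean 0.5958984310225013
mat 4732 [ 54. 104.] z 0.0031 (array([509.6,  -2.8]), array([111.1, 199.2]), 88.2)
scanner 3356 [ 27. 112.] z 0.0318 (array([498.1,   1.3]), array([ 60. , 155.8]), 88.1)
orange 97 [ 23. 125.] z 0.0335 (array([495.6,   2.5]), array([15.8, 15.5]), 7.8)
217 218 [ 0.4965 -0.1883  0.0699]
305 218 [ 0.5074 -0.2678  0.0706]
397 218 [ 0.5187 -0.3497  0.0716]
487 223 [ 0.5292 -0.417   0.1248]
560 223 [ 0.536  -0.483   0.1029]
```

>>> carry_out(increments=[{"slide": [0,-0.2,0],"turn": [0,0,0],"claw": 1},{"slide": [0,-0.4,0],"turn": [0,0,0],"claw": 1},{"slide": [0,-0.6,0],"turn": [0,0,0],"claw": 1},{"slide": [0,-0.8,0],"turn": [0,0,0],"claw": 1},{"slide": [0,-1,0],"turn": [0,0,0],"claw": 1},{"slide": [0,-1,0],"turn": [0,0,0],"claw": 1},{"slide": [0,-1,0],"turn": [0,0,0],"claw": 1},{"slide": [0,-1,0],"turn": [0,0,0],"claw": 1}])

```text
time: 3.2
tcp_pos: [0.4619, -0.1949, 0.4643]
ee_rot: [-3.134, -0.214, 0.001]
contact_force: [0.1, 0.7, 0.4]
width: 0.0877
gripper_force: 0.0
```

>>> carry_out(increments=[{"slide": [0,-0.2,0],"turn": [0,0,0],"claw": 1},{"slide": [0,-0.4,0],"turn": [0,0,0],"claw": 1},{"slide": [0,-0.6,0],"turn": [0,0,0],"claw": 1},{"slide": [0,-0.8,0],"turn": [0,0,0],"claw": 1},{"slide": [0,-1,0],"turn": [0,0,0],"claw": 1},{"slide": [0,-1,0],"turn": [0,0,0],"claw": 1},{"slide": [0,-1,0],"turn": [0,0,0],"claw": 1},{"slide": [0,-1,0],"turn": [0,0,0],"claw": 1}])

```text
time: 4.2
tcp_pos: [0.4415, -0.0463, 0.4644]
ee_rot: [3.134, 0.214, -0.001]
contact_force: [0.8, 0.5, -0.7]
width: 0.0881
gripper_force: 0.0
```

>>> carry_out(increments=[{"slide": [0,-0.2,0],"turn": [0,0,0],"claw": 1},{"slide": [0,-0.4,0],"turn": [0,0,0],"claw": 1},{"slide": [0,-0.6,0],"turn": [0,0,0],"claw": 1},{"slide": [0,-0.8,0],"turn": [0,0,0],"claw": 1},{"slide": [0,-1,0],"turn": [0,0,0],"claw": 1},{"slide": [0,-1,0],"turn": [0,0,0],"claw": 1},{"slide": [0,-1,0],"turn": [0,0,0],"claw": 1},{"slide": [0,-1,0],"turn": [0,0,0],"claw": 1}])

```text
time: 5.2
tcp_pos: [0.421, 0.1022, 0.4646]
ee_rot: [3.134, 0.214, 0.0]
contact_force: [-0.2, -0.1, -0.5]
width: 0.0878
gripper_force: 0.0
```

>>> carry_out(increments=[{"slide": [0,-0.2,0],"turn": [0,0,0.02],"claw": 1},{"slide": [0,-0.4,0],"turn": [0,0,0.04],"claw": 1},{"slide": [0,-0.6,0],"turn": [0,0,0.06],"claw": 1},{"slide": [0,-0.8,0],"turn": [0,0,0.08],"claw": 1},{"slide": [0,-1,0],"turn": [0,0,0.1],"claw": 1},{"slide": [0,-1,0],"turn": [0,0,0.1],"claw": 1},{"slide": [0,-1,0],"turn": [0,0,0.1],"claw": 1},{"slide": [0,-1,0],"turn": [0,0,0.1],"claw": 1}])

```text
time: 6.2
tcp_pos: [0.4004, 0.2508, 0.4648]
ee_rot: [3.14, -0.1, 0.001]
contact_force: [0.1, 0.8, -0.3]
width: 0.088
gripper_force: 0.0
```

```bash
python3 - <<'E'
from h import *
st()
p,d=arm.read_camera('wrist'); np.savez('w2.npz',p=p,d=d,W=cloud('wrist',d)); cv2.imwrite('pics/w2.png',cv2.resize(p[:,:,::-1],None,fx=1.5,fy=1.5))
E
```

```text
t 6.2 grasp [0.4005 0.2508 0.3018] x [ 0.998 -0.063  0.   ] z [ 0. -0. -1.] F [ 0.1  0.8 -0.3] w 0.088 gf 0.0 j [ 0.49 -0.23  1.43 -0.    1.94  2.12]
```

View pics/w2.png

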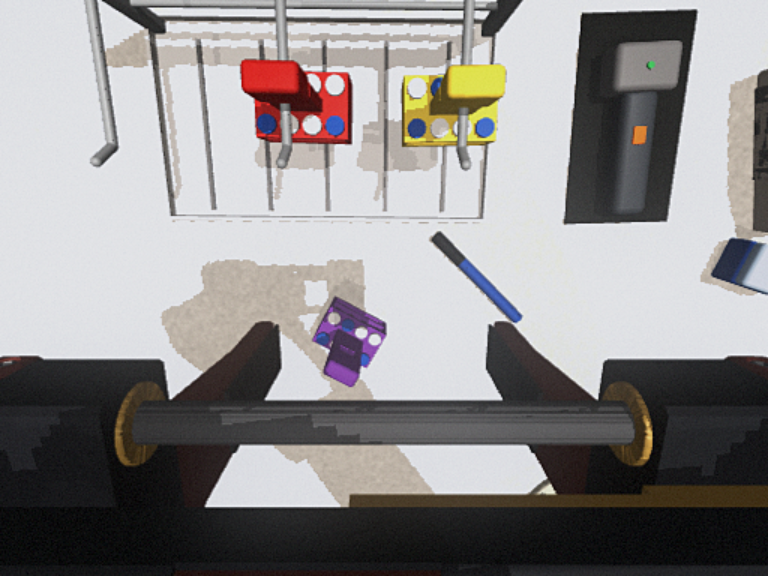

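The picture shows the barbs beginning at about (110,148), (288,148) and (465,152). The red grip is at (270,78), yellow at (476,80), and the bench-standing purple look-alike at (345,340), which I leave alone. The choice is clear from close by: red is on hook1 and yellow on hook2.

```bash
python3 - <<'E'
from h import *
np.set_printoptions(suppress=True)
z=np.load('w2.npz'); p,d,W=z['p'],z['d'],z['W']; H=cv2.cvtColor(p,cv2.COLOR_RGB2HSV)
h,s,v=[H[...,i].astype(int) for i in range(3)]; X,Y,Z=[W[...,i] for i in range(3)]
up=np.zeros(d.shape,bool); up[:150]=1
for n,m in (('red',((h<8)|(h>174))&(s>130)),('yel',(h>20)&(h<34)&(s>130))):
    q=W[m&up&(Z>.205)]; zt=np.median(q[:,2]); q=q[abs(q[:,2]-zt)<.004]; print(n,len(q),zt.round(4),rect(q[:,:2]))
    q=W[m&up&(Z>.12)&(Z<.16)]; print('  rack',len(q),rect(q[:,:2]))
m=up&(s<70)&(Z>.165)&(Z<.23)&(X>.42)&(X<.57)
k,l,st_,ce=cv2.connectedComponentsWithStats(m.astype(np.uint8))
for i in range(1,k):
    if st_[i,4]<15: continue
    q=W[l==i]; print('comp',st_[i,:4],ce[i].round(),'x',q[:,0].min().round(4),q[:,0].max().round(4),'y',q[:,1].mean().round(4))
    for x0 in np.arange(q[:,0].min(),q[:,0].max(),.005):
        t=q[(q[:,0]>=x0)&(q[:,0]<x0+.005)]
        if len(t): print('   ',t.mean(0).round(4),t[:,2].max().round(4),len(t))
m=up&(s<70)&(Z>.183)&(Z<.205)&(X>.57); q=W[m]; print('rail',len(q),rect(q[:,:2]))
q=W[up&(Z>.012)&(Z<.024)&(X>.38)&(v>150)&(Y>.1)]; print('tray',len(q),rect(q[:,:2]))
E
```

```text
red 877 0.2186 (array([523.2, 301.1]), array([29.4, 15.9]), 86.8)
  rack 1094 (array([523.5, 301. ]), array([65.8, 43.6]), 85.0)
yel 857 0.2186 (array([514.7, 197.1]), array([29.5, 15.8]), 87.1)
  rack 1007 (array([514.7, 197. ]), array([65.4, 43.6]), 87.1)
comp [183   0   9  40] [187.  19.] x 0.5387 0.569 y 0.2986
    [0.5413 0.2998 0.1875] 0.19 42
    [0.5462 0.2992 0.1873] 0.1888 48
    [0.5513 0.2988 0.1875] 0.1898 49
    [0.5561 0.2985 0.1874] 0.1895 51
    [0.5611 0.2982 0.1874] 0.1903 46
    [0.5661 0.2977 0.1875] 0.1896 51
    [0.5689 0.2977 0.1861] 0.1863 3
comp [307   0  10  43] [312.  21.] x 0.5299 0.5619 y 0.1948
    [0.5323 0.1956 0.1876] 0.1891 45
    [0.5373 0.1955 0.1875] 0.1898 47
    [0.5425 0.1952 0.1875] 0.1895 49
    [0.5474 0.1947 0.1873] 0.1891 48
    [0.5524 0.1945 0.1878] 0.1896 49
    [0.5575 0.1941 0.1873] 0.1893 50
    [0.5609 0.1939 0.1874] 0.1889 23
comp [ 58   7  21 104] [68. 60.] x 0.4877 0.5697 y 0.4049
    [0.4904 0.4076 0.2022] 0.2058 64
    [0.4952 0.4068 0.1951] 0.2015 64
    [0.4999 0.4068 0.1886] 0.194 48
    [0.505  0.4068 0.1873] 0.1895 48
   
[... 601 characters left out ...]
.2014 40
    [0.4928 0.3028 0.1889] 0.194 39
    [0.4976 0.303  0.1876] 0.1894 36
    [0.5025 0.3022 0.1874] 0.1895 41
    [0.5077 0.3023 0.1872] 0.189 43
    [0.5127 0.3017 0.1875] 0.1896 43
    [0.5157 0.302  0.1875] 0.1884 7
comp [305  72   9  42] [308.  92.] x 0.4719 0.5069 y 0.1991
    [0.4747 0.2001 0.2036] 0.206 38
    [0.4793 0.2003 0.1982] 0.2042 40
    [0.4843 0.1995 0.1905] 0.1951 35
    [0.4894 0.1993 0.1875] 0.1896 36
    [0.4946 0.1986 0.1873] 0.1888 42
    [0.4995 0.1985 0.1875] 0.189 40
    [0.5046 0.1977 0.1875] 0.1892 40
    [0.5069 0.1992 0.1867] 0.1867 1
rail 66 (array([572.8, 402.2]), array([5.9, 7.4]), 49.8)
tray 1857 (array([527.2, 301.2]), array([331.2, 190.5]), 85.8)
```

```bash
cat >> h.py <<'E'
def seq(wps,cmd=None):
    "wps: list of calls, each a list of (grasp,R); rows relative to the call's start pose"
    if cmd is None: s=arm.read_state(); cmd=(s['tcp_pos'],Rn.from_rotvec(s['ee_rot']))
    for k,c in enumerate(wps):
        p0,R0=cmd
        for g,R in c:
            p=np.asarray(g)-R.apply([0,0,.163])
            print(k,'slide',(R0.inv().apply(p-p0)/.15).round(3).tolist(),'turn',((R0.inv()*R).as_rotvec()/2).round(3).tolist())
            cmd=(p,R)
    return cmd
SY=-.073; WY=.135
HB={1:np.array([.4925,.3027,.185]),2:np.array([.4842,.1997,.185])}
def fr(yaw,v): return Rn.from_euler('z',yaw).apply(v)
def unhook(B,e,gh,dy=0):
    "B barb start, e = eye start (stand x offset from B), gh = grasp height above underside; returns calls"
    def w(E,lean):
        R=Rtool(SY,np.radians(lean)); return (B+fr(SY,np.array([E[0],dy,E[1]]))-R.apply([0,0,(gh-.0845)]),R)
    u=np.array([-.5,.866])
    return [[w((e,.0015),0)],[w((e,.0015),15),w((e,.0015),30)],[w((.012,.0015),30),w((.001,.0015),30)],
            [w(u*s+np.array([.001,.0015]),a) for s,a in ((.006,32),(.014,36),(.026,40),(.042,40))],[w((-.08,.07),40)],[w((-.10,.13),0)]]
E
python3 - <<'E'
from h import *
R=Rtool(SY)
c=seq([[((.5147,.1971,.29),R)],[((.5147,.1971,.2006),R)]])
seq(unhook(HB[2],.0305,.106),c)
E
```

```text
0 slide [0.783, 0.309, 0.079] turn [0.0, -0.0, 0.005]
1 slide [0.0, 0.0, 0.596] turn [0.0, 0.0, 0.0]
0 slide [-0.001, -0.002, -0.049] turn [0.0, 0.0, 0.0]
1 slide [0.318, -0.0, 0.042] turn [-0.0, -0.131, 0.0]
1 slide [0.615, 0.0, 0.165] turn [0.0, -0.262, 0.0]
2 slide [-0.107, 0.0, 0.062] turn [0.0, 0.0, 0.0]
2 slide [-0.17, 0.0, 0.098] turn [0.0, 0.0, 0.0]
3 slide [0.008, -0.0, -0.019] turn [0.0, -0.017, 0.0]
3 slide [0.048, 0.0, -0.04] turn [-0.0, -0.052, 0.0]
3 slide [0.063, -0.0, -0.068] turn [0.0, -0.087, 0.0]
3 slide [-0.029, -0.0, -0.121] turn [0.0, -0.087, 0.0]
4 slide [-0.444, -0.0, 0.093] turn [0.0, 0.0, 0.0]
5 slide [-1.15, 0.0, 0.067] turn [0.0, 0.349, 0.0]
```

>>> carry_out(increments=[{"slide": [0.16,0.06,0.016],"turn": [0,0,0.005],"claw": 0.7},{"slide": [0.32,0.12,0.03],"turn": [0,0,0.005],"claw": 0.7},{"slide": [0.48,0.19,0.05],"turn": [0,0,0.005],"claw": 0.7},{"slide": [0.64,0.25,0.065],"turn": [0,0,0.005],"claw": 0.7},{"slide": [0.783,0.309,0.079],"turn": [0,0,0.005],"claw": 0.7},{"slide": [0.783,0.309,0.079],"turn": [0,0,0.005],"claw": 0.7},{"slide": [0.783,0.309,0.079],"turn": [0,0,0.005],"claw": 0.7},{"slide": [0.783,0.309,0.079],"turn": [0,0,0.005],"claw": 0.7}])

```text
time: 7.25
tcp_pos: [0.5138, 0.1985, 0.4534]
ee_rot: [-3.139, 0.112, -0.001]
contact_force: [-0.4, 0.7, -0.5]
width: 0.0615
gripper_force: 0.0
```

>>> carry_out(increments=[{"slide": [0,0,0.1],"turn": [0,0,0],"claw": 0.7},{"slide": [0,0,0.2],"turn": [0,0,0],"claw": 0.7},{"slide": [0,0,0.3],"turn": [0,0,0],"claw": 0.7},{"slide": [0,0,0.4],"turn": [0,0,0],"claw": 0.7},{"slide": [0,0,0.5],"turn": [0,0,0],"claw": 0.7},{"slide": [0,0,0.596],"turn": [0,0,0],"claw": 0.7},{"slide": [0,0,0.596],"turn": [0,0,0],"claw": 0.7},{"slide": [0,0,0.596],"turn": [0,0,0],"claw": 0.7}])

```text
time: 8.25
tcp_pos: [0.5145, 0.1983, 0.3639]
ee_rot: [-3.139, 0.113, -0.001]
contact_force: [0.4, -0.4, -0.4]
width: 0.0617
gripper_force: 0.0
```

>>> carry_out(increments=[{"slide": [0,0,0],"turn": [0,0,0],"claw": 0.3},{"slide": [0,0,0],"turn": [0,0,0],"claw": 0.25},{"slide": [0,0,0],"turn": [0,0,0],"claw": 0.2},{"slide": [0,0,0],"turn": [0,0,0],"claw": 0.1},{"slide": [0,0,0],"turn": [0,0,0],"claw": 0.1},{"slide": [0,0,0],"turn": [0,0,0],"claw": 0.1},{"slide": [0,0,0],"turn": [0,0,0],"claw": 0.1},{"slide": [0,0,0],"turn": [0,0,0],"claw": 0.1}], squeeze=25)

```text
time: 9.25
tcp_pos: [0.5144, 0.1982, 0.3636]
ee_rot: [3.139, -0.114, 0.001]
contact_force: [-0.3, -1.6, 2.6]
width: 0.0299
gripper_force: 25.0
```

```bash
python3 - <<'E'
from h import *
st()
seq(unhook(HB[2],.0305,.106))
E
```

```text
t 9.25 grasp [0.5145 0.1981 0.2006] x [ 0.997 -0.072  0.   ] z [ 0. -0. -1.] F [-0.3 -1.6  2.6] w 0.0299 gf 25.0 j [ 0.31 -0.04  1.44 -0.    1.75  1.95]
0 slide [0.002, 0.004, -0.049] turn [0.0, -0.0, 0.0]
1 slide [0.318, -0.0, 0.042] turn [-0.0, -0.131, 0.0]
1 slide [0.615, 0.0, 0.165] turn [0.0, -0.262, 0.0]
2 slide [-0.107, 0.0, 0.062] turn [0.0, 0.0, 0.0]
2 slide [-0.17, 0.0, 0.098] turn [0.0, 0.0, 0.0]
3 slide [0.008, -0.0, -0.019] turn [0.0, -0.017, 0.0]
3 slide [0.048, 0.0, -0.04] turn [-0.0, -0.052, 0.0]
3 slide [0.063, -0.0, -0.068] turn [0.0, -0.087, 0.0]
3 slide [-0.029, -0.0, -0.121] turn [0.0, -0.087, 0.0]
4 slide [-0.444, -0.0, 0.093] turn [0.0, 0.0, 0.0]
5 slide [-1.15, 0.0, 0.067] turn [0.0, 0.349, 0.0]
```

>>> carry_out(increments=[{"slide": [0,0,-0.015],"turn": [0,0,0],"claw": 0.1},{"slide": [0,0,-0.03],"turn": [0,0,0],"claw": 0.1},{"slide": [0,0.004,-0.049],"turn": [0,0,0],"claw": 0.1},{"slide": [0,0.004,-0.049],"turn": [0,0,0],"claw": 0.1},{"slide": [0,0.004,-0.049],"turn": [0,0,0],"claw": 0.1},{"slide": [0,0.004,-0.049],"turn": [0,0,0],"claw": 0.1},{"slide": [0,0.004,-0.049],"turn": [0,0,0],"claw": 0.1},{"slide": [0,0.004,-0.049],"turn": [0,0,0],"claw": 0.1}])

```text
time: 10.25
tcp_pos: [0.5144, 0.1977, 0.3707]
ee_rot: [3.14, -0.113, -0.0]
contact_force: [-0.5, 0.5, -2.1]
width: 0.03
gripper_force: 25.0
```

>>> carry_out(increments=[{"slide": [0.08,0,0.003],"turn": [0,-0.033,0],"claw": 0.1},{"slide": [0.16,0,0.01],"turn": [0,-0.066,0],"claw": 0.1},{"slide": [0.24,0,0.024],"turn": [0,-0.098,0],"claw": 0.1},{"slide": [0.318,0,0.042],"turn": [0,-0.131,0],"claw": 0.1},{"slide": [0.395,0,0.065],"turn": [0,-0.164,0],"claw": 0.1},{"slide": [0.471,0,0.094],"turn": [0,-0.196,0],"claw": 0.1},{"slide": [0.544,0,0.127],"turn": [0,-0.229,0],"claw": 0.1},{"slide": [0.615,0,0.165],"turn": [0,-0.262,0],"claw": 0.1}])

```text
time: 11.25
tcp_pos: [0.607, 0.191, 0.3459]
ee_rot: [-3.014, 0.109, 0.81]
contact_force: [-0.2, -0.8, -1.5]
width: 0.0297
gripper_force: 25.0
```

```bash
python3 - <<'E'
from h import *
st()
seq(unhook(HB[2],.0305,.106)[1:])
E
```

```text
t 11.25 grasp [0.5255 0.1969 0.2048] x [ 0.863 -0.063 -0.501] z [-0.5    0.036 -0.865] F [-0.2 -0.8 -1.5] w 0.0297 gf 25.0 j [0.21 0.41 1.01 0.18 2.23 1.93]
0 slide [-0.322, 0.001, 0.041] turn [0.0, 0.132, 0.0]
0 slide [-0.003, 0.002, -0.001] turn [0.0, 0.001, 0.0]
1 slide [-0.107, 0.0, 0.062] turn [0.0, 0.0, 0.0]
1 slide [-0.17, 0.0, 0.098] turn [0.0, 0.0, 0.0]
2 slide [0.008, -0.0, -0.019] turn [0.0, -0.017, 0.0]
2 slide [0.048, 0.0, -0.04] turn [-0.0, -0.052, 0.0]
2 slide [0.063, -0.0, -0.068] turn [0.0, -0.087, 0.0]
2 slide [-0.029, -0.0, -0.121] turn [0.0, -0.087, 0.0]
3 slide [-0.444, -0.0, 0.093] turn [0.0, 0.0, 0.0]
4 slide [-1.15, 0.0, 0.067] turn [0.0, 0.349, 0.0]
```

>>> carry_out(increments=[{"slide": [-0.022,0,0.013],"turn": [0,0,0],"claw": 0.1},{"slide": [-0.045,0,0.026],"turn": [0,0,0],"claw": 0.1},{"slide": [-0.068,0,0.039],"turn": [0,0,0],"claw": 0.1},{"slide": [-0.09,0,0.052],"turn": [0,0,0],"claw": 0.1},{"slide": [-0.113,0,0.065],"turn": [0,0,0],"claw": 0.1},{"slide": [-0.135,0,0.078],"turn": [0,0,0],"claw": 0.1},{"slide": [-0.17,0,0.098],"turn": [0,0,0],"claw": 0.1},{"slide": [-0.17,0,0.098],"turn": [0,0,0],"claw": 0.1}])

```text
time: 12.25
tcp_pos: [0.5767, 0.1932, 0.3462]
ee_rot: [-3.015, 0.108, 0.808]
contact_force: [-0.2, -0.1, -1.2]
width: 0.0296
gripper_force: 25.0
```

```bash
python3 - <<'E'
from h import *
st()
seq(unhook(HB[2],.0305,.106)[3:])
E
```

```text
t 12.25 grasp [0.4953 0.1991 0.205 ] x [ 0.864 -0.062 -0.5  ] z [-0.499  0.036 -0.866] F [-0.2 -0.1 -1.2] w 0.0296 gf 25.0 j [0.23 0.32 1.11 0.18 2.2  1.94]
0 slide [0.011, 0.002, -0.022] turn [0.0, -0.017, 0.0]
0 slide [0.051, 0.002, -0.043] turn [0.0, -0.052, 0.0]
0 slide [0.066, 0.002, -0.071] turn [0.0, -0.087, 0.0]
0 slide [-0.026, 0.002, -0.124] turn [0.0, -0.087, 0.0]
1 slide [-0.444, -0.0, 0.093] turn [0.0, 0.0, 0.0]
2 slide [-1.15, 0.0, 0.067] turn [0.0, 0.349, 0.0]
```

>>> carry_out(increments=[{"slide": [0.011,0,-0.022],"turn": [0,-0.017,0],"claw": 0.1},{"slide": [0.031,0,-0.033],"turn": [0,-0.035,0],"claw": 0.1},{"slide": [0.051,0,-0.043],"turn": [0,-0.052,0],"claw": 0.1},{"slide": [0.059,0,-0.057],"turn": [0,-0.07,0],"claw": 0.1},{"slide": [0.066,0,-0.071],"turn": [0,-0.087,0],"claw": 0.1},{"slide": [0.02,0,-0.098],"turn": [0,-0.087,0],"claw": 0.1},{"slide": [-0.026,0,-0.124],"turn": [0,-0.087,0],"claw": 0.1},{"slide": [-0.026,0,-0.124],"turn": [0,-0.087,0],"claw": 0.1}])

```text
time: 13.25
tcp_pos: [0.5825, 0.1928, 0.3658]
ee_rot: [-2.928, 0.105, 1.061]
contact_force: [0.5, 0.6, -2.2]
width: 0.0301
gripper_force: 25.0
```

>>> carry_out(increments=[{"slide": [-0.07,0,0.015],"turn": [0,0,0],"claw": 0.1},{"slide": [-0.14,0,0.03],"turn": [0,0,0],"claw": 0.1},{"slide": [-0.21,0,0.045],"turn": [0,0,0],"claw": 0.1},{"slide": [-0.28,0,0.06],"turn": [0,0,0],"claw": 0.1},{"slide": [-0.36,0,0.075],"turn": [0,0,0],"claw": 0.1},{"slide": [-0.444,0,0.093],"turn": [0,0,0],"claw": 0.1},{"slide": [-0.444,0,0.093],"turn": [0,0,0],"claw": 0.1},{"slide": [-0.444,0,0.093],"turn": [0,0,0],"claw": 0.1}])

```text
time: 14.25
tcp_pos: [0.5231, 0.197, 0.3961]
ee_rot: [-2.927, 0.106, 1.065]
contact_force: [0.0, -0.0, -2.1]
width: 0.0298
gripper_force: 25.0
```

```bash
python3 - <<'E'
from h import *
st()
p,d=arm.read_camera('side'); cv2.imwrite('pics/s2.png',cv2.resize(p[100:340,100:420,::-1],None,fx=1.5,fy=1.5))
W1=Rtool(WY); b0=np.array([.4967,-.1895,0])
c=seq([[((.42,.20,.34),Rtool(SY))],[((.44,.08,.34),Rtool(0))],[((.46,-.05,.34),W1)],[((.4967,-.1895,.30),W1)],[((.4967,-.1895,.20),W1)]])
E
```

```text
t 14.25 grasp [0.4187 0.2046 0.2712] x [ 0.764 -0.055 -0.643] z [-0.641  0.046 -0.766] F [ 0.  -0.  -2.1] w 0.0298 gf 25.0 j [0.24 0.25 1.14 0.3  2.4  2.04]
0 slide [-0.986, 0.03, -0.105] turn [0.0, 0.349, 0.0]
1 slide [0.191, 0.788, 0.0] turn [0.0, 0.0, -0.036]
2 slide [0.133, 0.867, -0.0] turn [0.0, 0.0, -0.068]
3 slide [0.117, 0.954, 0.267] turn [0.0, 0.0, 0.0]
4 slide [0.0, 0.0, 0.667] turn [0.0, 0.0, 0.0]
```

View pics/s2.png

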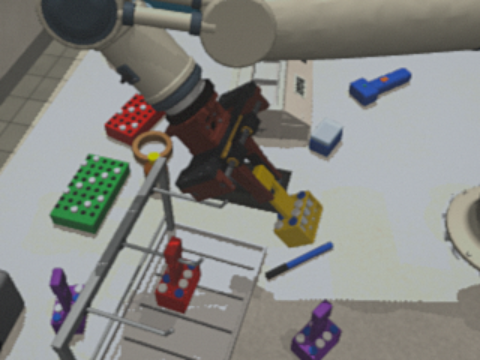

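The yellow carrier is off the hook and in the hand at (295,215). Now I stand it upright and carry it to bay0.

>>> carry_out(increments=[{"slide": [-0.13,0,-0.013],"turn": [0,0.05,0],"claw": 0.1},{"slide": [-0.26,0.01,-0.026],"turn": [0,0.1,0],"claw": 0.1},{"slide": [-0.39,0.01,-0.04],"turn": [0,0.15,0],"claw": 0.1},{"slide": [-0.52,0.02,-0.052],"turn": [0,0.2,0],"claw": 0.1},{"slide": [-0.65,0.02,-0.066],"turn": [0,0.25,0],"claw": 0.1},{"slide": [-0.8,0.03,-0.08],"turn": [0,0.3,0],"claw": 0.1},{"slide": [-0.986,0.03,-0.105],"turn": [0,0.349,0],"claw": 0.1},{"slide": [-0.986,0.03,-0.105],"turn": [0,0.349,0],"claw": 0.1}])

```text
time: 15.3
tcp_pos: [0.4185, 0.1999, 0.5058]
ee_rot: [-3.138, 0.111, -0.006]
contact_force: [0.0, 0.2, -2.0]
width: 0.0299
gripper_force: 25.0
```

>>> carry_out(increments=[{"slide": [0.03,0.11,0],"turn": [0,0,-0.005],"claw": 0.1},{"slide": [0.06,0.22,0],"turn": [0,0,-0.01],"claw": 0.1},{"slide": [0.09,0.34,0],"turn": [0,0,-0.015],"claw": 0.1},{"slide": [0.11,0.46,0],"turn": [0,0,-0.02],"claw": 0.1},{"slide": [0.14,0.58,0],"turn": [0,0,-0.025],"claw": 0.1},{"slide": [0.17,0.7,0],"turn": [0,0,-0.03],"claw": 0.1},{"slide": [0.19,0.788,0],"turn": [0,0,-0.036],"claw": 0.1},{"slide": [0.19,0.788,0],"turn": [0,0,-0.036],"claw": 0.1}])

```text
time: 16.3
tcp_pos: [0.4409, 0.0792, 0.5015]
ee_rot: [-3.141, 0.004, 0.008]
contact_force: [0.6, -0.4, -2.3]
width: 0.0298
gripper_force: 25.0
```

>>> carry_out(increments=[{"slide": [0.02,0.12,0],"turn": [0,0,-0.01],"claw": 0.1},{"slide": [0.04,0.24,0],"turn": [0,0,-0.02],"claw": 0.1},{"slide": [0.06,0.37,0],"turn": [0,0,-0.03],"claw": 0.1},{"slide": [0.08,0.5,0],"turn": [0,0,-0.04],"claw": 0.1},{"slide": [0.1,0.63,0],"turn": [0,0,-0.05],"claw": 0.1},{"slide": [0.12,0.76,0],"turn": [0,0,-0.06],"claw": 0.1},{"slide": [0.133,0.867,0],"turn": [0,0,-0.068],"claw": 0.1},{"slide": [0.133,0.867,0],"turn": [0,0,-0.068],"claw": 0.1}])

```text
time: 17.3
tcp_pos: [0.4604, -0.0504, 0.5021]
ee_rot: [-3.133, -0.21, 0.004]
contact_force: [-0.7, 1.0, -2.0]
width: 0.0297
gripper_force: 25.0
```

>>> carry_out(increments=[{"slide": [0.02,0.13,0.03],"turn": [0,0,0],"claw": 0.1},{"slide": [0.04,0.26,0.06],"turn": [0,0,0],"claw": 0.1},{"slide": [0.05,0.39,0.09],"turn": [0,0,0],"claw": 0.1},{"slide": [0.07,0.52,0.12],"turn": [0,0,0],"claw": 0.1},{"slide": [0.085,0.65,0.17],"turn": [0,0,0],"claw": 0.1},{"slide": [0.1,0.8,0.22],"turn": [0,0,0],"claw": 0.1},{"slide": [0.117,0.954,0.267],"turn": [0,0,0],"claw": 0.1},{"slide": [0.117,0.954,0.267],"turn": [0,0,0],"claw": 0.1}])

```text
time: 18.3
tcp_pos: [0.4968, -0.1914, 0.4616]
ee_rot: [-3.134, -0.21, 0.004]
contact_force: [-0.2, 1.1, -1.5]
width: 0.0302
gripper_force: 25.0
```

```bash
python3 - <<'E'
from h import *
st()
p,d=arm.read_camera('side'); W=cloud('side',d); H=cv2.cvtColor(p,cv2.COLOR_RGB2HSV)
m=(H[...,0]>20)&(H[...,0]<34)&(H[...,1]>130)&(W[...,2]>.1); q=W[m]; zl=np.percentile(q[:,2],[1,50,99]); print(zl)
r=q[(q[:,2]>.2)&(q[:,2]<.25)]; print('rack?',len(r),rect(r[:,:2]),r.mean(0))
W1=Rtool(WY)
c=seq([[((.4967,-.1895,.20),W1)],[((.4967,-.1895,.178),W1)]])
E
```

```text
t 18.3 grasp [ 0.4964 -0.1912  0.2986] x [ 0.991  0.133 -0.002] z [-0.002  0.001 -1.   ] F [-0.2  1.1 -1.5] w 0.0302 gf 25.0 j [-0.43 -0.07  1.29 -0.    1.92  1.01]
[0.19519476 0.22426985 0.37915974]
rack? 193 (array([ 494.1, -181.8]), array([42.5, 58.6]), 6.0) [ 0.49202565 -0.1628229   0.22246421]
0 slide [0.002, -0.005, 0.663] turn [-0.001, 0.001, -0.0]
1 slide [0.0, 0.0, 0.147] turn [0.0, 0.0, 0.0]
```

>>> carry_out(increments=[{"slide": [0,0,0.11],"turn": [0,0,0],"claw": 0.1},{"slide": [0,0,0.22],"turn": [0,0,0],"claw": 0.1},{"slide": [0,0,0.33],"turn": [0,0,0],"claw": 0.1},{"slide": [0,0,0.44],"turn": [0,0,0],"claw": 0.1},{"slide": [0,0,0.55],"turn": [0,0,0],"claw": 0.1},{"slide": [0.002,-0.005,0.663],"turn": [0,0,0],"claw": 0.1},{"slide": [0.002,-0.005,0.663],"turn": [0,0,0],"claw": 0.1},{"slide": [0.002,-0.005,0.663],"turn": [0,0,0],"claw": 0.1}])

```text
time: 19.35
tcp_pos: [0.4967, -0.1887, 0.3643]
ee_rot: [3.134, 0.213, 0.001]
contact_force: [0.6, -0.9, -1.6]
width: 0.0297
gripper_force: 25.0
```

```bash
python3 - <<'E'
from h import *
st()
p,d=arm.read_camera('wrist'); cv2.imwrite('pics/w3.png',p[:300,:,::-1])
p,d=arm.read_camera('side'); W=cloud('side',d); H=cv2.cvtColor(p,cv2.COLOR_RGB2HSV)
m=(H[...,0]>20)&(H[...,0]<34)&(H[...,1]>130)&(W[...,2]>.08)&(W[...,1]<-.1); q=W[m]; print(len(q),np.percentile(q[:,2],[1,50,99]))
r=q[(q[:,2]>.125)&(q[:,2]<.15)]; print('rack',len(r),rect(r[:,:2]),np.median(r,0))
W1=Rtool(WY)
c=seq([[((.4967,-.1895,.178),W1)]])
E
```

```text
t 19.35 grasp [ 0.4968 -0.1887  0.2013] x [0.991 0.135 0.001] z [ 0.001 -0.    -1.   ] F [ 0.6 -0.9 -1.6] w 0.0297 gf 25.0 j [-0.43 -0.1   1.49 -0.    1.75  1.01]
197 [0.09695977 0.1276776  0.17067028]
rack 85 (array([ 494.8, -179.3]), array([39.4, 55.4]), 9.2) [ 0.4933376  -0.15951669  0.13594005]
0 slide [-0.001, 0.005, 0.159] turn [0.0, -0.001, 0.0]
```

View pics/w3.png

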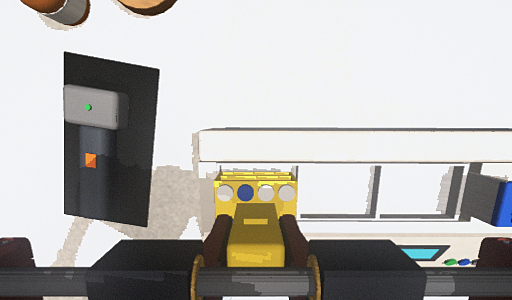

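The yellow carrier at (255,200) sits over bay0, in line with it. Next I lower and release it.

>>> carry_out(increments=[{"slide": [0,0.005,0.03],"turn": [0,0,0],"claw": 0.1},{"slide": [0,0.005,0.06],"turn": [0,0,0],"claw": 0.1},{"slide": [0,0.005,0.09],"turn": [0,0,0],"claw": 0.1},{"slide": [0,0.005,0.12],"turn": [0,0,0],"claw": 0.1},{"slide": [0,0.005,0.14],"turn": [0,0,0],"claw": 0.1},{"slide": [0,0.005,0.159],"turn": [0,0,0],"claw": 0.1},{"slide": [0,0.005,0.159],"turn": [0,0,0],"claw": 0.1},{"slide": [0,0.005,0.159],"turn": [0,0,0],"claw": 0.1}])

```text
time: 20.45
tcp_pos: [0.4968, -0.1894, 0.3401]
ee_rot: [3.134, 0.213, 0.0]
contact_force: [-0.7, -0.3, -2.0]
width: 0.03
gripper_force: 25.0
```

>>> carry_out(increments=[{"slide": [0,0,0],"turn": [0,0,0],"claw": 0.4},{"slide": [0,0,0],"turn": [0,0,0],"claw": 0.45},{"slide": [0,0,0],"turn": [0,0,0],"claw": 0.55},{"slide": [0,0,0],"turn": [0,0,0],"claw": 0.55},{"slide": [0,0,0],"turn": [0,0,0],"claw": 0.55},{"slide": [0,0,-0.1],"turn": [0,0,0],"claw": 0.55},{"slide": [0,0,-0.3],"turn": [0,0,0],"claw": 0.55},{"slide": [0,0,-0.5],"turn": [0,0,0],"claw": 0.55}])

```text
time: 21.45
tcp_pos: [0.4966, -0.1893, 0.4169]
ee_rot: [3.134, 0.213, 0.001]
contact_force: [0.8, -0.5, 0.8]
width: 0.0482
gripper_force: 0.0
```

>>> carry_out(increments=[{"slide": [0,-0.1,-0.2],"turn": [0,0,0],"claw": 0.7},{"slide": [0,-0.3,-0.4],"turn": [0,0,0],"claw": 0.7},{"slide": [0,-0.5,-0.6],"turn": [0,0,0],"claw": 0.7},{"slide": [0,-0.7,-0.8],"turn": [0,0,0],"claw": 0.7},{"slide": [0,-0.9,-0.8],"turn": [0,0,0],"claw": 0.7},{"slide": [0,-1,-0.8],"turn": [0,0,0],"claw": 0.7},{"slide": [0,-1,-0.8],"turn": [0,0,0],"claw": 0.7},{"slide": [0,-1,-0.8],"turn": [0,0,0],"claw": 0.7}])

```text
time: 22.45
tcp_pos: [0.4766, -0.0414, 0.5345]
ee_rot: [3.134, 0.212, -0.001]
contact_force: [0.0, -0.2, -1.0]
width: 0.0614
gripper_force: 0.0
```

```bash
cat >> h.py <<'E'
def car(W,H,lo,hi,zmin=.05):
    m=(H[...,0]>lo)&(H[...,0]<hi)&(H[...,1]>130)&(W[...,2]>zmin)&(W[...,1]<-.1)&(W[...,0]<.62)
    q=W[m]; zt=np.percentile(q[:,2],98); t=q[q[:,2]>zt-.006]; print(len(q),'top z',zt.round(4),rect(t[:,:2]))
    zr=q[q[:,2]<.13]; r=zr[zr[:,2]>np.percentile(zr[:,2],95)-.012]; print('  rack',np.percentile(zr[:,2],95).round(4),rect(r[:,:2]))
E
python3 - <<'E'
from h import *
st()
for n in ('wrist','side'):
    W=None
    p,d=arm.read_camera(n); W=cloud(n,d); H=cv2.cvtColor(p,cv2.COLOR_RGB2HSV); print(n); car(W,H,20,34)
seq([[((.46,.06,.34),Rtool(0))],[((.48,.2,.34),Rtool(SY))],[((.5232,.3011,.29),Rtool(SY))],[((.5232,.3011,.2006),Rtool(SY))]])
E
```

```text
t 22.45 grasp [ 0.4765 -0.0414  0.3715] x [ 0.991  0.135 -0.001] z [-0.001 -0.    -1.   ] F [ 0.  -0.2 -1. ] w 0.0614 gf 0.0 j [-0.16 -0.16  1.25 -0.    2.06  1.28]
wrist
868 top z 0.1952 (array([ 498.3, -188.5]), array([14.8, 29.6]), 8.6)
  rack 0.112 (array([ 498.2, -188.3]), array([43.6, 64.9]), 8.0)
side
212 top z 0.1962 (array([ 496.8, -183.2]), array([11.9, 21.8]), 12.0)
  rack 0.1178 (array([ 486.5, -176.1]), array([59.7, 38.6]), 74.4)
0 slide [-0.019, -0.686, 0.21] turn [0.0, 0.0, 0.067]
1 slide [0.133, -0.933, 0.0] turn [0.0, 0.0, 0.036]
2 slide [0.238, -0.693, 0.333] turn [0.0, 0.0, 0.0]
3 slide [0.0, 0.0, 0.596] turn [0.0, 0.0, 0.0]
```

Yellow stands in bay0, about 2 mm off centre. Now the red one.

>>> carry_out(increments=[{"slide": [0,-0.14,0.04],"turn": [0,0,0.013],"claw": 0.7},{"slide": [0,-0.28,0.08],"turn": [0,0,0.026],"claw": 0.7},{"slide": [-0.01,-0.42,0.12],"turn": [0,0,0.04],"claw": 0.7},{"slide": [-0.015,-0.56,0.16],"turn": [0,0,0.053],"claw": 0.7},{"slide": [-0.019,-0.686,0.21],"turn": [0,0,0.067],"claw": 0.7},{"slide": [-0.019,-0.686,0.21],"turn": [0,0,0.067],"claw": 0.7},{"slide": [-0.019,-0.686,0.21],"turn": [0,0,0.067],"claw": 0.7},{"slide": [-0.019,-0.686,0.21],"turn": [0,0,0.067],"claw": 0.7}])

```text
time: 23.55
tcp_pos: [0.4599, 0.06, 0.5037]
ee_rot: [3.141, 0.001, 0.001]
contact_force: [0.7, 0.1, -0.4]
width: 0.0614
gripper_force: 0.0
```

>>> carry_out(increments=[{"slide": [0.03,-0.18,0],"turn": [0,0,0.007],"claw": 0.7},{"slide": [0.05,-0.37,0],"turn": [0,0,0.014],"claw": 0.7},{"slide": [0.08,-0.56,0],"turn": [0,0,0.021],"claw": 0.7},{"slide": [0.1,-0.75,0],"turn": [0,0,0.028],"claw": 0.7},{"slide": [0.133,-0.933,0],"turn": [0,0,0.036],"claw": 0.7},{"slide": [0.133,-0.933,0],"turn": [0,0,0.036],"claw": 0.7},{"slide": [0.133,-0.933,0],"turn": [0,0,0.036],"claw": 0.7},{"slide": [0.133,-0.933,0],"turn": [0,0,0.036],"claw": 0.7}])

```text
time: 24.55
tcp_pos: [0.4794, 0.1998, 0.5038]
ee_rot: [3.14, -0.112, 0.001]
contact_force: [0.3, -0.3, -0.4]
width: 0.0613
gripper_force: 0.0
```

>>> carry_out(increments=[{"slide": [0.05,-0.14,0.06],"turn": [0,0,0],"claw": 0.7},{"slide": [0.1,-0.28,0.12],"turn": [0,0,0],"claw": 0.7},{"slide": [0.14,-0.42,0.18],"turn": [0,0,0],"claw": 0.7},{"slide": [0.19,-0.56,0.25],"turn": [0,0,0],"claw": 0.7},{"slide": [0.238,-0.693,0.333],"turn": [0,0,0],"claw": 0.7},{"slide": [0.238,-0.693,0.333],"turn": [0,0,0],"claw": 0.7},{"slide": [0.238,-0.693,0.333],"turn": [0,0,0],"claw": 0.7},{"slide": [0.238,-0.693,0.333],"turn": [0,0,0],"claw": 0.7}])

```text
time: 25.55
tcp_pos: [0.5221, 0.3014, 0.4546]
ee_rot: [-3.139, 0.111, -0.002]
contact_force: [-1.0, -0.0, -0.9]
width: 0.0616
gripper_force: 0.0
```

```bash
python3 - <<'E'
from h import *
st()
p,d=arm.read_camera('wrist'); W=cloud('wrist',d); H=cv2.cvtColor(p,cv2.COLOR_RGB2HSV)
m=((H[...,0]<8)|(H[...,0]>174))&(H[...,1]>130)&(W[...,2]>.21); m[300:]=0; q=W[m]; print(len(q),rect(q[:,:2]))
seq([[((.5232,.3011,.2006),Rtool(SY))]])
E
```

```text
t 25.55 grasp [0.5223 0.3015 0.2916] x [ 0.997 -0.071  0.001] z [ 0.001  0.001 -1.   ] F [-1.  -0.  -0.9] w 0.0616 gf 0.0 j [ 0.47  0.12  1.12 -0.    1.91  2.11]
659 (array([532.5, 298.2]), array([ 33.1, 152.9]), 1.0)
0 slide [0.007, 0.002, 0.607] turn [-0.0, -0.001, 0.001]
```

>>> carry_out(increments=[{"slide": [0,0,0.1],"turn": [0,0,0],"claw": 0.7},{"slide": [0,0,0.2],"turn": [0,0,0],"claw": 0.7},{"slide": [0.005,0,0.3],"turn": [0,0,0],"claw": 0.7},{"slide": [0.005,0,0.4],"turn": [0,0,0],"claw": 0.7},{"slide": [0.005,0,0.5],"turn": [0,0,0],"claw": 0.7},{"slide": [0.005,0,0.6],"turn": [0,0,0],"claw": 0.7},{"slide": [0.005,0,0.6],"turn": [0,0,0],"claw": 0.7},{"slide": [0.005,0,0.6],"turn": [0,0,0],"claw": 0.7}])

```text
time: 26.6
tcp_pos: [0.5231, 0.3019, 0.364]
ee_rot: [-3.139, 0.11, -0.001]
contact_force: [-0.1, -0.1, 1.5]
width: 0.0614
gripper_force: 0.0
```

>>> carry_out(increments=[{"slide": [0,0,0],"turn": [0,0,0],"claw": 0.3},{"slide": [0,0,0],"turn": [0,0,0],"claw": 0.25},{"slide": [0,0,0],"turn": [0,0,0],"claw": 0.2},{"slide": [0,0,0],"turn": [0,0,0],"claw": 0.1},{"slide": [0,0,0],"turn": [0,0,0],"claw": 0.1},{"slide": [0,0,0],"turn": [0,0,0],"claw": 0.1},{"slide": [0,0,0],"turn": [0,0,0],"claw": 0.1},{"slide": [0,0,0],"turn": [0,0,0],"claw": 0.1}], squeeze=25)

```text
time: 27.6
tcp_pos: [0.5231, 0.3019, 0.3638]
ee_rot: [-3.14, 0.11, -0.001]
contact_force: [-0.0, -2.1, 2.8]
width: 0.0301
gripper_force: 25.0
```

>>> carry_out(increments=[{"slide": [0,0,-0.015],"turn": [0,0,0],"claw": 0.1},{"slide": [0,0,-0.03],"turn": [0,0,0],"claw": 0.1},{"slide": [0,0,-0.049],"turn": [0,0,0],"claw": 0.1},{"slide": [0,0,-0.049],"turn": [0,0,0],"claw": 0.1},{"slide": [0,0,-0.049],"turn": [0,0,0],"claw": 0.1},{"slide": [0,0,-0.049],"turn": [0,0,0],"claw": 0.1},{"slide": [0,0,-0.049],"turn": [0,0,0],"claw": 0.1},{"slide": [0,0,-0.049],"turn": [0,0,0],"claw": 0.1}])

```text
time: 28.6
tcp_pos: [0.523, 0.3019, 0.3708]
ee_rot: [-3.14, 0.11, 0.0]
contact_force: [0.4, -0.6, -2.5]
width: 0.0302
gripper_force: 25.0
```

```bash
python3 - <<'E'
from h import *
st()
seq(unhook(HB[1],.0308,.106)[1:])
E
```

```text
t 28.6 grasp [0.523  0.3019 0.2078] x [ 0.998 -0.07  -0.   ] z [-0.  0. -1.] F [ 0.4 -0.6 -2.5] w 0.0302 gf 25.0 j [0.47 0.1  1.28 0.   1.76 2.11]
0 slide [0.32, 0.011, 0.041] turn [0.0, -0.131, 0.001]
0 slide [0.617, 0.011, 0.164] turn [0.0, -0.262, 0.001]
1 slide [-0.109, -0.0, 0.063] turn [0.0, 0.0, 0.0]
1 slide [-0.172, 0.0, 0.099] turn [0.0, 0.0, 0.0]
2 slide [0.008, -0.0, -0.019] turn [0.0, -0.017, 0.0]
2 slide [0.048, -0.0, -0.04] turn [-0.0, -0.052, 0.0]
2 slide [0.063, -0.0, -0.068] turn [0.0, -0.087, 0.0]
2 slide [-0.029, -0.0, -0.121] turn [0.0, -0.087, 0.0]
3 slide [-0.444, -0.0, 0.093] turn [0.0, 0.0, 0.0]
4 slide [-1.15, 0.0, 0.067] turn [0.0, 0.349, 0.0]
```

>>> carry_out(increments=[{"slide": [0.08,0.003,0.003],"turn": [0,-0.033,0],"claw": 0.1},{"slide": [0.16,0.006,0.01],"turn": [0,-0.066,0],"claw": 0.1},{"slide": [0.24,0.01,0.024],"turn": [0,-0.098,0],"claw": 0.1},{"slide": [0.318,0.01,0.042],"turn": [0,-0.131,0],"claw": 0.1},{"slide": [0.395,0.01,0.065],"turn": [0,-0.164,0],"claw": 0.1},{"slide": [0.471,0.01,0.094],"turn": [0,-0.196,0],"claw": 0.1},{"slide": [0.544,0.01,0.127],"turn": [0,-0.229,0],"claw": 0.1},{"slide": [0.615,0.01,0.165],"turn": [0,-0.262,0],"claw": 0.1}])

```text
time: 29.6
tcp_pos: [0.6155, 0.2939, 0.346]
ee_rot: [-3.014, 0.106, 0.81]
contact_force: [-0.1, 0.2, -2.1]
width: 0.0298
gripper_force: 25.0
```

>>> carry_out(increments=[{"slide": [-0.022,0,0.013],"turn": [0,0,0],"claw": 0.1},{"slide": [-0.045,0,0.026],"turn": [0,0,0],"claw": 0.1},{"slide": [-0.068,0,0.039],"turn": [0,0,0],"claw": 0.1},{"slide": [-0.09,0,0.052],"turn": [0,0,0],"claw": 0.1},{"slide": [-0.113,0,0.065],"turn": [0,0,0],"claw": 0.1},{"slide": [-0.135,0,0.078],"turn": [0,0,0],"claw": 0.1},{"slide": [-0.17,0,0.098],"turn": [0,0,0],"claw": 0.1},{"slide": [-0.17,0,0.098],"turn": [0,0,0],"claw": 0.1}])

```text
time: 30.6
tcp_pos: [0.5852, 0.2961, 0.3463]
ee_rot: [-3.015, 0.105, 0.808]
contact_force: [0.3, 0.8, -1.5]
width: 0.0299
gripper_force: 25.0
```

```bash
python3 - <<'E'
from h import *
st()
seq(unhook(HB[1],.0308,.106)[3:])
E
```

```text
t 30.6 grasp [0.5039 0.3018 0.2052] x [ 0.864 -0.06  -0.5  ] z [-0.499  0.035 -0.866] F [ 0.3  0.8 -1.5] w 0.0299 gf 25.0 j [0.36 0.45 0.95 0.26 2.21 2.11]
0 slide [0.01, 0.001, -0.02] turn [0.001, -0.017, 0.001]
0 slide [0.049, 0.001, -0.041] turn [0.001, -0.052, 0.001]
0 slide [0.065, 0.001, -0.069] turn [0.001, -0.087, 0.001]
0 slide [-0.027, 0.001, -0.122] turn [0.001, -0.087, 0.001]
1 slide [-0.444, -0.0, 0.093] turn [0.0, 0.0, 0.0]
2 slide [-1.15, 0.0, 0.067] turn [0.0, 0.349, 0.0]
```

>>> carry_out(increments=[{"slide": [0.011,0,-0.022],"turn": [0,-0.017,0],"claw": 0.1},{"slide": [0.031,0,-0.033],"turn": [0,-0.035,0],"claw": 0.1},{"slide": [0.05,0,-0.042],"turn": [0,-0.052,0],"claw": 0.1},{"slide": [0.058,0,-0.056],"turn": [0,-0.07,0],"claw": 0.1},{"slide": [0.065,0,-0.07],"turn": [0,-0.087,0],"claw": 0.1},{"slide": [0.02,0,-0.097],"turn": [0,-0.087,0],"claw": 0.1},{"slide": [-0.026,0,-0.123],"turn": [0,-0.087,0],"claw": 0.1},{"slide": [-0.026,0,-0.123],"turn": [0,-0.087,0],"claw": 0.1}])

```text
time: 31.6
tcp_pos: [0.5909, 0.2957, 0.366]
ee_rot: [-2.929, 0.101, 1.061]
contact_force: [-0.1, -0.4, -1.6]
width: 0.0299
gripper_force: 25.0
```

>>> carry_out(increments=[{"slide": [-0.07,0,0.015],"turn": [0,0,0],"claw": 0.1},{"slide": [-0.14,0,0.03],"turn": [0,0,0],"claw": 0.1},{"slide": [-0.21,0,0.045],"turn": [0,0,0],"claw": 0.1},{"slide": [-0.28,0,0.06],"turn": [0,0,0],"claw": 0.1},{"slide": [-0.36,0,0.075],"turn": [0,0,0],"claw": 0.1},{"slide": [-0.444,0,0.093],"turn": [0,0,0],"claw": 0.1},{"slide": [-0.444,0,0.093],"turn": [0,0,0],"claw": 0.1},{"slide": [-0.444,0,0.093],"turn": [0,0,0],"claw": 0.1}])

```text
time: 32.6
tcp_pos: [0.5316, 0.2998, 0.3961]
ee_rot: [-2.928, 0.103, 1.065]
contact_force: [0.4, -0.5, -1.6]
width: 0.0298
gripper_force: 25.0
```

>>> carry_out(increments=[{"slide": [-0.13,0,-0.013],"turn": [0,0.05,0],"claw": 0.1},{"slide": [-0.26,0.01,-0.026],"turn": [0,0.1,0],"claw": 0.1},{"slide": [-0.39,0.01,-0.04],"turn": [0,0.15,0],"claw": 0.1},{"slide": [-0.52,0.02,-0.052],"turn": [0,0.2,0],"claw": 0.1},{"slide": [-0.65,0.02,-0.066],"turn": [0,0.25,0],"claw": 0.1},{"slide": [-0.8,0.03,-0.08],"turn": [0,0.3,0],"claw": 0.1},{"slide": [-0.986,0.03,-0.105],"turn": [0,0.349,0],"claw": 0.1},{"slide": [-0.986,0.03,-0.105],"turn": [0,0.349,0],"claw": 0.1}])

```text
time: 33.6
tcp_pos: [0.427, 0.3025, 0.506]
ee_rot: [-3.137, 0.108, -0.005]
contact_force: [-0.3, 0.6, -1.8]
width: 0.0296
gripper_force: 25.0
```

```bash
python3 - <<'E'
from h import *
st()
p,d=arm.read_camera('side'); W=cloud('side',d); H=cv2.cvtColor(p,cv2.COLOR_RGB2HSV)
m=((H[...,0]<8)|(H[...,0]>174))&(H[...,1]>150)&(W[...,2]>.15); q=W[m]; print(len(q),np.percentile(q,[2,98],axis=0).round(3))
W1=Rtool(WY)
seq([[((.44,.16,.34),Rtool(-.03))],[((.45,.02,.34),Rtool(.05))],[((.46,-.12,.34),W1)],[((.5077,-.2698,.30),W1)],[((.5077,-.2698,.20),W1)],[((.5077,-.2698,.178),W1)]])
E
```

```text
t 33.6 grasp [0.4275 0.303  0.343 ] x [ 0.998 -0.069  0.003] z [ 0.003  0.003 -1.   ] F [-0.3  0.6 -1.8] w 0.0296 gf 25.0 j [ 0.55 -0.07  1.21  0.    2.    2.19]
267 [[0.404 0.281 0.244]
 [0.448 0.338 0.298]]
0 slide [0.146, 0.943, 0.005] turn [-0.001, 0.0, -0.02]
1 slide [0.095, 0.931, -0.0] turn [0.0, 0.0, -0.04]
2 slide [0.02, 0.935, 0.0] turn [0.0, 0.0, -0.043]
3 slide [0.181, 1.032, 0.267] turn [0.0, 0.0, 0.0]
4 slide [0.0, 0.0, 0.667] turn [0.0, 0.0, 0.0]
5 slide [0.0, 0.0, 0.147] turn [0.0, 0.0, 0.0]
```

>>> carry_out(increments=[{"slide": [0.02,0.13,0],"turn": [0,0,-0.003],"claw": 0.1},{"slide": [0.04,0.27,0],"turn": [0,0,-0.006],"claw": 0.1},{"slide": [0.06,0.41,0],"turn": [0,0,-0.009],"claw": 0.1},{"slide": [0.08,0.55,0],"turn": [0,0,-0.012],"claw": 0.1},{"slide": [0.11,0.69,0],"turn": [0,0,-0.015],"claw": 0.1},{"slide": [0.13,0.83,0],"turn": [0,0,-0.018],"claw": 0.1},{"slide": [0.146,0.943,0],"turn": [0,0,-0.02],"claw": 0.1},{"slide": [0.146,0.943,0],"turn": [0,0,-0.02],"claw": 0.1}])

```text
time: 34.65
tcp_pos: [0.4415, 0.159, 0.5014]
ee_rot: [3.141, -0.052, -0.007]
contact_force: [0.2, -0.8, -1.5]
width: 0.0299
gripper_force: 25.0
```

>>> carry_out(increments=[{"slide": [0.01,0.13,0],"turn": [0,0,-0.006],"claw": 0.1},{"slide": [0.03,0.27,0],"turn": [0,0,-0.012],"claw": 0.1},{"slide": [0.04,0.41,0],"turn": [0,0,-0.018],"claw": 0.1},{"slide": [0.05,0.55,0],"turn": [0,0,-0.024],"claw": 0.1},{"slide": [0.07,0.69,0],"turn": [0,0,-0.03],"claw": 0.1},{"slide": [0.08,0.83,0],"turn": [0,0,-0.036],"claw": 0.1},{"slide": [0.095,0.931,0],"turn": [0,0,-0.04],"claw": 0.1},{"slide": [0.095,0.931,0],"turn": [0,0,-0.04],"claw": 0.1}])

```text
time: 35.65
tcp_pos: [0.4511, 0.0196, 0.5021]
ee_rot: [-3.14, -0.076, 0.004]
contact_force: [-0.2, 0.5, -1.8]
width: 0.0302
gripper_force: 25.0
```

>>> carry_out(increments=[{"slide": [0,0.13,0],"turn": [0,0,-0.006],"claw": 0.1},{"slide": [0,0.27,0],"turn": [0,0,-0.012],"claw": 0.1},{"slide": [0.01,0.41,0],"turn": [0,0,-0.018],"claw": 0.1},{"slide": [0.01,0.55,0],"turn": [0,0,-0.024],"claw": 0.1},{"slide": [0.015,0.69,0],"turn": [0,0,-0.03],"claw": 0.1},{"slide": [0.02,0.83,0],"turn": [0,0,-0.036],"claw": 0.1},{"slide": [0.02,0.935,0],"turn": [0,0,-0.043],"claw": 0.1},{"slide": [0.02,0.935,0],"turn": [0,0,-0.043],"claw": 0.1}])

```text
time: 36.65
tcp_pos: [0.4609, -0.12, 0.5024]
ee_rot: [-3.133, -0.211, 0.002]
contact_force: [-0.6, 0.3, -1.2]
width: 0.0296
gripper_force: 25.0
```

>>> carry_out(increments=[{"slide": [0.03,0.14,0],"turn": [0,0,0],"claw": 0.1},{"slide": [0.06,0.29,0],"turn": [0,0,0],"claw": 0.1},{"slide": [0.09,0.44,0],"turn": [0,0,0],"claw": 0.1},{"slide": [0.11,0.59,0],"turn": [0,0,0],"claw": 0.1},{"slide": [0.14,0.74,0],"turn": [0,0,0],"claw": 0.1},{"slide": [0.16,0.88,0],"turn": [0,0,0],"claw": 0.1},{"slide": [0.181,1,0],"turn": [0,0,0],"claw": 0.1},{"slide": [0.181,1,0],"turn": [0,0,0],"claw": 0.1}])

```text
time: 37.65
tcp_pos: [0.5079, -0.2665, 0.5023]
ee_rot: [-3.134, -0.21, 0.002]
contact_force: [0.2, 0.1, -1.3]
width: 0.0298
gripper_force: 25.0
```

```bash
python3 - <<'E'
from h import *
st()
W1=Rtool(WY)
seq([[((.5077,-.2698,.20),W1)],[((.5077,-.2698,.178),W1)]])
E
```

```text
t 37.65 grasp [ 0.5076 -0.2664  0.3393] x [ 0.991  0.134 -0.001] z [-0.001  0.001 -1.   ] F [ 0.2  0.1 -1.3] w 0.0298 gf 25.0 j [-0.54  0.06  1.08 -0.    1.99  0.89]
0 slide [-0.003, 0.023, 0.929] turn [-0.0, 0.001, -0.0]
1 slide [0.0, 0.0, 0.147] turn [0.0, 0.0, 0.0]
```

>>> carry_out(increments=[{"slide": [0,0.02,0.15],"turn": [0,0,0],"claw": 0.1},{"slide": [0,0.023,0.3],"turn": [0,0,0],"claw": 0.1},{"slide": [0,0.023,0.45],"turn": [0,0,0],"claw": 0.1},{"slide": [0,0.023,0.6],"turn": [0,0,0],"claw": 0.1},{"slide": [0,0.023,0.75],"turn": [0,0,0],"claw": 0.1},{"slide": [0,0.023,0.88],"turn": [0,0,0],"claw": 0.1},{"slide": [0,0.023,0.929],"turn": [0,0,0],"claw": 0.1},{"slide": [0,0.023,0.929],"turn": [0,0,0],"claw": 0.1}])

```text
time: 38.65
tcp_pos: [0.5079, -0.2682, 0.3638]
ee_rot: [-3.134, -0.213, 0.001]
contact_force: [0.3, -0.2, -1.2]
width: 0.0299
gripper_force: 25.0
```

```bash
python3 - <<'E'
from h import *
st()
W1=Rtool(WY)
seq([[((.5077,-.2698,.178),W1)]])
p,d=arm.read_camera('side'); W=cloud('side',d); H=cv2.cvtColor(p,cv2.COLOR_RGB2HSV)
m=((H[...,0]<8)|(H[...,0]>174))&(H[...,1]>150)&(W[...,2]>.085)&(W[...,1]<-.2); q=W[m]; print(len(q),np.percentile(q,[2,98],axis=0).round(3))
E
```

```text
t 38.65 grasp [ 0.5079 -0.2682  0.2008] x [ 0.991  0.136 -0.   ] z [-0.  0. -1.] F [ 0.3 -0.2 -1.2] w 0.0299 gf 25.0 j [-0.55  0.02  1.38  0.    1.75  0.89]
0 slide [-0.003, 0.01, 0.152] turn [-0.0, 0.0, 0.001]
18 [[ 0.484 -0.256  0.107]
 [ 0.522 -0.233  0.165]]
```

>>> carry_out(increments=[{"slide": [0,0.01,0.03],"turn": [0,0,0],"claw": 0.1},{"slide": [0,0.01,0.06],"turn": [0,0,0],"claw": 0.1},{"slide": [0,0.01,0.09],"turn": [0,0,0],"claw": 0.1},{"slide": [0,0.01,0.12],"turn": [0,0,0],"claw": 0.1},{"slide": [0,0.01,0.14],"turn": [0,0,0],"claw": 0.1},{"slide": [0,0.01,0.16],"turn": [0,0,0],"claw": 0.1},{"slide": [0,0.01,0.16],"turn": [0,0,0],"claw": 0.1},{"slide": [0,0.01,0.16],"turn": [0,0,0],"claw": 0.1}])

```text
time: 39.7
tcp_pos: [0.5082, -0.2698, 0.3401]
ee_rot: [3.134, 0.213, 0.0]
contact_force: [0.3, -0.8, -1.1]
width: 0.0297
gripper_force: 25.0
```

>>> carry_out(increments=[{"slide": [0,0,0],"turn": [0,0,0],"claw": 0.4},{"slide": [0,0,0],"turn": [0,0,0],"claw": 0.45},{"slide": [0,0,0],"turn": [0,0,0],"claw": 0.55},{"slide": [0,0,0],"turn": [0,0,0],"claw": 0.55},{"slide": [0,0,0],"turn": [0,0,0],"claw": 0.55},{"slide": [0,0,-0.1],"turn": [0,0,0],"claw": 0.55},{"slide": [0,0,-0.3],"turn": [0,0,0],"claw": 0.55},{"slide": [0,0,-0.5],"turn": [0,0,0],"claw": 0.55}])

```text
time: 40.7
tcp_pos: [0.508, -0.2698, 0.4169]
ee_rot: [3.134, 0.213, 0.001]
contact_force: [0.4, -0.1, 0.4]
width: 0.0487
gripper_force: 0.0
```

>>> carry_out(increments=[{"slide": [-0.1,0,-0.2],"turn": [0,0,0],"claw": 0.2},{"slide": [-0.2,0.1,-0.4],"turn": [0,0,0],"claw": 0.1},{"slide": [-0.2,0.2,-0.6],"turn": [0,0,0],"claw": 0},{"slide": [-0.2,0.3,-0.6],"turn": [0,0,0],"claw": 0},{"slide": [-0.2,0.3,-0.6],"turn": [0,0,0],"claw": 0},{"slide": [-0.2,0.3,-0.6],"turn": [0,0,0],"claw": 0},{"slide": [-0.2,0.3,-0.6],"turn": [0,0,0],"claw": 0},{"slide": [-0.2,0.3,-0.6],"turn": [0,0,0],"claw": 0}])

```text
time: 41.7
tcp_pos: [0.4846, -0.3181, 0.5046]
ee_rot: [-3.134, -0.214, 0.001]
contact_force: [-0.0, -0.5, 0.3]
width: 0.0002
gripper_force: 0.0
```

```bash
python3 - <<'E'
from h import *
st()
p,d=arm.read_camera('wrist'); W=cloud('wrist',d); H=cv2.cvtColor(p,cv2.COLOR_RGB2HSV); cv2.imwrite('pics/w4.png',cv2.resize(p[:,:,::-1],None,fx=1.4,fy=1.4))
W[250:]=np.nan
car(W,H,20,34); H[...,0]=(H[...,0].astype(int)+20)%180; car(W,H,12,28)
h,s=H[...,0],H[...,1]
m=(h>115)&(h<145)&(s>120)&(W[...,2]>.09); q=W[m]; q=q[q[:,1]<-.35]; print('pad',len(q),np.median(q[:,2]),rect(q[:,:2]))
seq([[((.5275,-.4125,.19),Rtool(WY))],[((.5275,-.4125,.15),Rtool(WY))]])
E
```

```text
t 41.7 grasp [ 0.4845 -0.3181  0.3416] x [ 0.991  0.136 -0.   ] z [-0.  0. -1.] F [-0.  -0.5  0.3] w 0.0002 gf 0.0 j [-0.64  0.08  1.06  0.    2.    0.79]
1288 top z 0.1903 (array([ 498.9, -189.7]), array([14.9, 29.4]), 6.9)
  rack 0.1168 (array([ 498.9, -189.8]), array([42.6, 65.6]), 7.8)
1066 top z 0.1906 (array([ 515.1, -314.1]), array([ 15.8, 156.4]), 7.9)
  rack 0.1087 (array([ 521.9, -364.7]), array([ 44.3, 257.6]), 7.8)
pad 967 0.12047116241790279 (array([ 527.5, -418. ]), array([38.8, 48.7]), 7.7)
0 slide [0.198, 0.662, 1.012] turn [-0.0, 0.0, 0.001]
1 slide [0.0, 0.0, 0.267] turn [0.0, 0.0, 0.0]
```

View pics/w4.png

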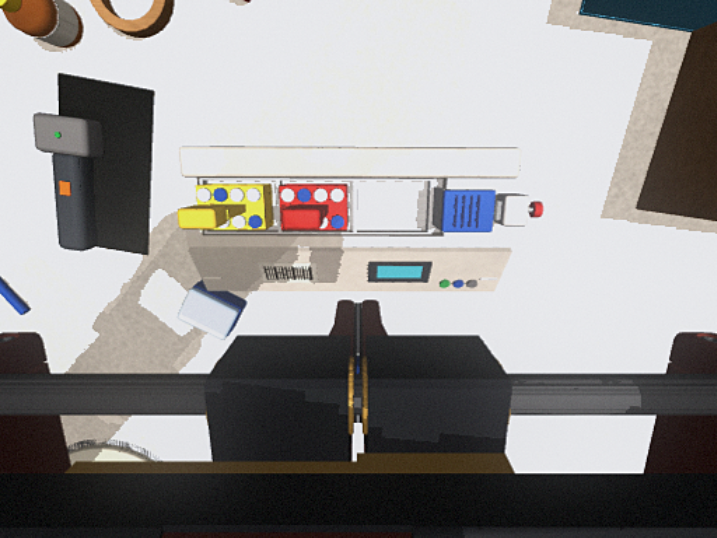

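The picture shows yellow (230,205) and red (313,205) upright in bay0 and bay1. The scanner at (68,180) has been knocked about 4 cm aside and now lies partly off its mat. The lift press comes first.

>>> carry_out(increments=[{"slide": [0.04,0.14,0],"turn": [0,0,0],"claw": 0},{"slide": [0.08,0.28,0],"turn": [0,0,0],"claw": 0},{"slide": [0.12,0.42,0.1],"turn": [0,0,0],"claw": 0},{"slide": [0.16,0.56,0.3],"turn": [0,0,0],"claw": 0},{"slide": [0.198,0.678,0.5],"turn": [0,0,0],"claw": 0},{"slide": [0.198,0.678,0.7],"turn": [0,0,0],"claw": 0},{"slide": [0.198,0.678,0.9],"turn": [0,0,0],"claw": 0},{"slide": [0.198,0.678,0.95],"turn": [0,0,0],"claw": 0}])

```text
time: 42.75
tcp_pos: [0.5276, -0.415, 0.3595]
ee_rot: [-3.131, -0.213, 0.005]
contact_force: [0.8, -0.6, -0.4]
width: 0.0003
gripper_force: 0.0
```

```bash
python3 - <<'E'
from h import *
st()
seq([[((.5272,-.4150,.1405),Rtool(WY)),((.5272,-.4150,.118),Rtool(WY)),((.5272,-.4150,.1135),Rtool(WY))]])
E
```

```text
t 42.75 grasp [ 0.5271 -0.4145  0.1965] x [ 0.991  0.136 -0.003] z [-0.003  0.003 -1.   ] F [ 0.8 -0.6 -0.4] w 0.0003 gf 0.0 j [-0.72  0.28  1.09  0.    1.77  0.72]
0 slide [-0.002, 0.001, 0.373] turn [-0.002, 0.002, 0.0]
0 slide [-0.001, 0.001, 0.523] turn [-0.002, 0.002, 0.0]
0 slide [-0.001, 0.001, 0.553] turn [-0.002, 0.002, 0.0]
```

>>> carry_out(increments=[{"slide": [0,0,0.15],"turn": [0,0,0],"claw": 0},{"slide": [0,0,0.28],"turn": [0,0,0],"claw": 0},{"slide": [0,0,0.35],"turn": [0,0,0],"claw": 0},{"slide": [0,0,0.4],"turn": [0,0,0],"claw": 0},{"slide": [0,0,0.45],"turn": [0,0,0],"claw": 0},{"slide": [0,0,0.5],"turn": [0,0,0],"claw": 0},{"slide": [0,0,0.54],"turn": [0,0,0],"claw": 0},{"slide": [0,0,0.54],"turn": [0,0,0],"claw": 0}])

```text
time: 43.75
tcp_pos: [0.5277, -0.4152, 0.2834]
ee_rot: [3.133, 0.213, 0.003]
contact_force: [-1.6, 1.7, 3.8]
width: 0.0006
gripper_force: 2.4
```

```bash
python3 - <<'E'
from h import *
st()
seq([[((.5272,-.4150,.1145),Rtool(WY)),((.5272,-.4150,.1135),Rtool(WY)),((.5272,-.4150,.1125),Rtool(WY))]])
E
```

```text
t 43.75 grasp [ 0.528  -0.4155  0.1204] x [0.991 0.135 0.002] z [ 0.002 -0.001 -1.   ] F [-1.6  1.7  3.8] w 0.0006 gf 2.4 j [-0.72  0.29  1.22  0.    1.63  0.72]
0 slide [-0.003, -0.002, 0.039] turn [0.001, -0.001, 0.0]
0 slide [-0.003, -0.002, 0.046] turn [0.001, -0.001, 0.0]
0 slide [-0.003, -0.002, 0.053] turn [0.001, -0.001, 0.0]
```

>>> carry_out(increments=[{"slide": [0,0,0.01],"turn": [0,0,0],"claw": 0},{"slide": [0,0,0.02],"turn": [0,0,0],"claw": 0},{"slide": [0,0,0.03],"turn": [0,0,0],"claw": 0},{"slide": [0,0,0.037],"turn": [0,0,0],"claw": 0},{"slide": [0,0,0.044],"turn": [0,0,0],"claw": 0},{"slide": [0,0,0.047],"turn": [0,0,0],"claw": 0},{"slide": [0,0,0.047],"turn": [0,0,0],"claw": 0},{"slide": [0,0,0.047],"turn": [0,0,0],"claw": 0}])

```text
time: 44.75
tcp_pos: [0.5278, -0.4153, 0.2772]
ee_rot: [3.132, 0.213, 0.004]
contact_force: [-2.3, 2.6, 7.5]
width: 0.0003
gripper_force: 4.0
```

```bash
python3 - <<'E'
from h import *
st()
E
```

```text
t 44.75 grasp [ 0.5282 -0.4156  0.1142] x [0.991 0.135 0.002] z [ 0.002 -0.002 -1.   ] F [-2.3  2.6  7.5] w 0.0003 gf 4.0 j [-0.72  0.29  1.23  0.    1.62  0.72]
```

>>> carry_out(increments=[{"slide": [0,0,0.007],"turn": [0,0,0],"claw": 0},{"slide": [0,0,0.014],"turn": [0,0,0],"claw": 0},{"slide": [0,0,0.02],"turn": [0,0,0],"claw": 0},{"slide": [0,0,0.02],"turn": [0,0,0],"claw": 0},{"slide": [0,0,0.02],"turn": [0,0,0],"claw": 0},{"slide": [0,0,0.02],"turn": [0,0,0],"claw": 0},{"slide": [0,0,0.02],"turn": [0,0,0],"claw": 0},{"slide": [0,0,0.02],"turn": [0,0,0],"claw": 0}])

```text
time: 45.75
tcp_pos: [0.5278, -0.4153, 0.2744]
ee_rot: [3.132, 0.213, 0.004]
contact_force: [-2.7, 2.8, 8.7]
width: 0.0007
gripper_force: 4.5
```

```bash
python3 - <<'E'
from h import *
st()
E
```

```text
t 45.75 grasp [ 0.5282 -0.4156  0.1114] x [0.991 0.135 0.002] z [ 0.003 -0.002 -1.   ] F [-2.7  2.8  8.7] w 0.0007 gf 4.5 j [-0.72  0.29  1.23  0.    1.61  0.72]
```

>>> carry_out(increments=[{"slide": [0,0,-0.02],"turn": [0,0,0],"claw": 0},{"slide": [0,0,-0.05],"turn": [0,0,0],"claw": 0},{"slide": [0,0,-0.1],"turn": [0,0,0],"claw": 0},{"slide": [0,0,-0.2],"turn": [0,0,0],"claw": 0},{"slide": [0,0,-0.4],"turn": [0,0,0],"claw": 0},{"slide": [0,0,-0.6],"turn": [0,0,0],"claw": 0},{"slide": [0,0,-0.8],"turn": [0,0,0],"claw": 0},{"slide": [0,0,-1],"turn": [0,0,0],"claw": 0}])

```text
time: 46.75
tcp_pos: [0.5276, -0.4151, 0.4233]
ee_rot: [3.134, 0.213, 0.001]
contact_force: [0.5, -0.8, -0.6]
width: 0.0003
gripper_force: 0.0
```

>>> carry_out(increments=[{"slide": [0,-0.2,-0.1],"turn": [0,0,0],"claw": 0.3},{"slide": [0,-0.4,-0.2],"turn": [0,0,0],"claw": 0.5},{"slide": [-0.1,-0.6,-0.3],"turn": [0,0,0],"claw": 0.7},{"slide": [-0.2,-0.8,-0.4],"turn": [0,0,0],"claw": 0.7},{"slide": [-0.3,-1,-0.5],"turn": [0,0,0],"claw": 0.7},{"slide": [-0.3,-1,-0.5],"turn": [0,0,0],"claw": 0.7},{"slide": [-0.3,-1,-0.5],"turn": [0,0,0],"claw": 0.7},{"slide": [-0.3,-1,-0.5],"turn": [0,0,0],"claw": 0.7}])

```text
time: 47.75
tcp_pos: [0.4633, -0.2735, 0.4952]
ee_rot: [-3.133, -0.212, 0.002]
contact_force: [-0.0, -0.3, -0.1]
width: 0.0616
gripper_force: 0.0
```

```bash
python3 - <<'E'
from h import *
st()
p,d=arm.read_camera('wrist'); W=cloud('wrist',d); H=cv2.cvtColor(p,cv2.COLOR_RGB2HSV); cv2.imwrite('pics/w5.png',cv2.resize(p[:,:,::-1],None,fx=1.4,fy=1.4))
np.savez('w5.npz',p=p,d=d,W=W)
W=W.copy(); W[250:]=np.nan
car(W,H,20,34)
h,s,v=H[...,0],H[...,1],H[...,2]
m=((h<8)|(h>174))&(s>130)&(W[...,1]<-.2)&(W[...,1]>-.35); q=W[m]; zt=np.percentile(q[:,2],98); print('red',zt,rect(q[q[:,2]>zt-.005][:,:2]))
m=(h>95)&(h<125)&(s>120)&(W[...,2]>.06)&(W[...,1]<-.37); q=W[m]; print('pad',len(q),np.median(q[:,2]),rect(q[:,:2]))
E
```

```text
t 47.75 grasp [ 0.463  -0.2733  0.3322] x [ 0.991  0.135 -0.002] z [-0.002  0.001 -1.   ] F [-0.  -0.3 -0.1] w 0.0616 gf 0.0 j [-0.6  -0.04  1.2  -0.    1.98  0.84]
954 top z 0.1656 (array([ 498.2, -189.4]), array([14.6, 29.9]), 8.0)
  rack 0.0894 (array([ 497.5, -186.2]), array([42. , 72.1]), 7.7)
red 0.3678195261261048 (array([ 506.4, -345. ]), array([1.2, 2.7]), 12.2)
pad 874 0.09581474358150818 (array([ 493. , -421.6]), array([108.8,  47.9]), 7.3)
```

View pics/w5.png

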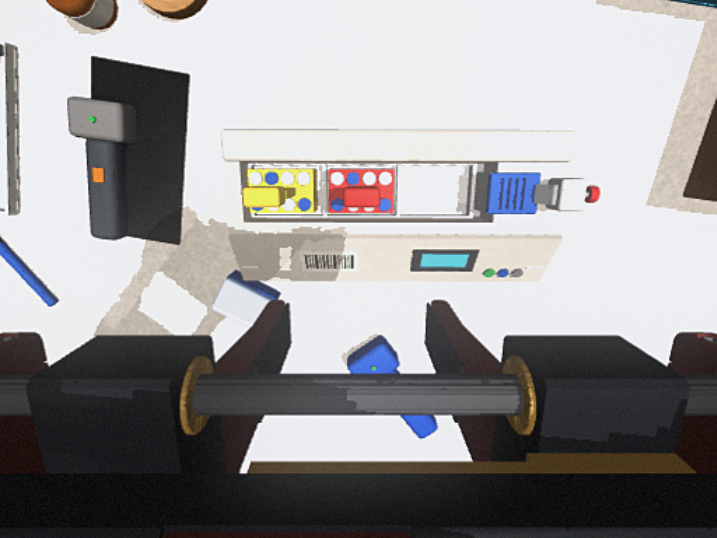

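The lift stays down with the pad at 96 mm and the tongue over its edge at (548,190). Both carriers are upright. Now I measure the scanner, seen at (100,165), for the grasp.

```bash
python3 - <<'E'
from h import *
z=np.load('w5.npz'); p,d,W=z['p'],z['d'],z['W']; H=cv2.cvtColor(p,cv2.COLOR_RGB2HSV)
h,s,v=[H[...,i].astype(int) for i in range(3)]; X,Y,Z=[W[...,i] for i in range(3)]
up=np.zeros(d.shape,bool); up[:180]=1
def big(m):
    k,l,st_,ce=cv2.connectedComponentsWithStats(m.astype(np.uint8)); return l==1+np.argmax(st_[1:,4])
b=(X>.36)&(X<.65)&(Y>-.12)&(Y<.12)&up
m=big(b&(Z>.012)&(Z<.05)); q=W[m]; print('all',m.sum(),rect(q[:,:2]))
t=q[(q[:,2]>.0245)]; print('z',np.percentile(t[:,2],[5,50,95]))
hd=q[q[:,2]>.034]; print('head',len(hd),np.median(hd[:,2]),rect(hd[:,:2]))
hh=q[(q[:,2]>.026)&(q[:,2]<.0325)]; print('handle',len(hh),rect(hh[:,:2]))
m=big(b&(v<60)&(Z<.008)); print('mat',rect(W[m][:,:2]))
o=W[b&(h>5)&(h<18)&(s>150)&(Z>.015)]; print('orange',o.mean(0),rect(o[:,:2]))
E
```

```text
all 3164 (array([486.5,  23.8]), array([156. ,  59.1]), 0.4)
z [0.02695735 0.03208801 0.03790391]
head 1070 0.03673287055079616 (array([493. ,  24.4]), array([140.6,  58.1]), 0.3)
handle 1385 (array([487.6,  17.5]), array([154.7,  49.5]), 1.8)
mat (array([509.3,  -2.2]), array([110.2, 198. ]), 87.8)
orange [0.60574898 0.03129161 0.04797416] (array([562.5,  25.4]), array([172. ,  35.9]), 7.5)
```

```bash
python3 - <<'E'
from h import *
R=Rtool(.007)
seq([[((.475,-.13,.30),Rtool(.07))],[((.4885,.0238,.20),R)],[((.4885,.0238,.10),R)]])
E
```

```text
0 slide [0.206, -0.937, 0.215] turn [-0.001, 0.001, 0.033]
1 slide [0.161, -1.017, 0.667] turn [0.0, 0.0, 0.032]
2 slide [0.0, 0.0, 0.667] turn [0.0, 0.0, 0.0]
```

>>> carry_out(increments=[{"slide": [0.04,-0.18,0.04],"turn": [0,0,0.006],"claw": 0.7},{"slide": [0.08,-0.36,0.08],"turn": [0,0,0.012],"claw": 0.7},{"slide": [0.12,-0.54,0.12],"turn": [0,0,0.018],"claw": 0.7},{"slide": [0.16,-0.72,0.16],"turn": [0,0,0.025],"claw": 0.7},{"slide": [0.206,-0.937,0.215],"turn": [0,0,0.033],"claw": 0.7},{"slide": [0.206,-0.937,0.215],"turn": [0,0,0.033],"claw": 0.7},{"slide": [0.206,-0.937,0.215],"turn": [0,0,0.033],"claw": 0.7},{"slide": [0.206,-0.937,0.215],"turn": [0,0,0.033],"claw": 0.7}])

```text
time: 48.8
tcp_pos: [0.4745, -0.1303, 0.4642]
ee_rot: [3.139, 0.108, -0.0]
contact_force: [-0.2, -0.7, 0.9]
width: 0.061
gripper_force: 0.0
```

>>> carry_out(increments=[{"slide": [0.04,-0.2,0.06],"turn": [0,0,0.006],"claw": 0.7},{"slide": [0.08,-0.4,0.12],"turn": [0,0,0.012],"claw": 0.7},{"slide": [0.12,-0.6,0.25],"turn": [0,0,0.018],"claw": 0.7},{"slide": [0.16,-0.8,0.4],"turn": [0,0,0.025],"claw": 0.7},{"slide": [0.161,-1,0.55],"turn": [0,0,0.032],"claw": 0.7},{"slide": [0.161,-1,0.667],"turn": [0,0,0.032],"claw": 0.7},{"slide": [0.161,-1,0.667],"turn": [0,0,0.032],"claw": 0.7},{"slide": [0.161,-1,0.667],"turn": [0,0,0.032],"claw": 0.7}])

```text
time: 49.8
tcp_pos: [0.4883, 0.0209, 0.365]
ee_rot: [3.141, 0.007, 0.002]
contact_force: [-0.0, 0.0, -0.4]
width: 0.0615
gripper_force: 0.0
```

```bash
python3 - <<'E'
from h import *
st()
p,d=arm.read_camera('wrist'); W=cloud('wrist',d); cv2.imwrite('pics/w6.png',p[:,:,::-1])
X,Y,Z=[W[...,i] for i in range(3)]
b=(X>.36)&(X<.65)&(Y>-.1)&(Y<.15)&(Z>.012)&(Z<.05)
k,l,st_,ce=cv2.connectedComponentsWithStats(b.astype(np.uint8)); i=1+np.argmax(st_[1:,4]); q=W[l==i]; print(st_[i],rect(q[:,:2]))
hd=q[q[:,2]>.0345]; hx=hd[hd[:,0]>.5]; print('head',rect(hx[:,:2])); 
for x0 in (.43,.45,.47,.49,.51):
    t=q[abs(q[:,0]-x0)<.004]; 
    if len(t): print(x0,len(t),t[:,1].min().round(4),t[:,1].max().round(4))
R=Rtool(.007); seq([[((.4885,.0238,.1),R)],[((.4885,.0238,.026),R)]])
E
```

```text
t 49.8 grasp [0.4885 0.0209 0.202 ] x [1.    0.004 0.001] z [ 0.001 -0.    -1.   ] F [-0.   0.  -0.4] w 0.0615 gf 0.0 j [-0.03 -0.21  1.59 -0.    1.76  1.54]
[ 225  114   54  127 4438] (array([487.8,  24.7]), array([153.1,  59.8]), 1.3)
head (array([541. ,  25.9]), array([43.8, 57.4]), 0.2)
0.43 157 0.0091 0.0418
0.45 174 0.008 0.0415
0.47 181 0.0083 0.0412
0.49 192 0.0086 0.0423
0.51 201 0.0089 0.0419
0 slide [0.0, -0.019, 0.682] turn [0.0, -0.001, -0.001]
1 slide [0.0, 0.0, 0.493] turn [0.0, 0.0, 0.0]
```

View pics/w6.png

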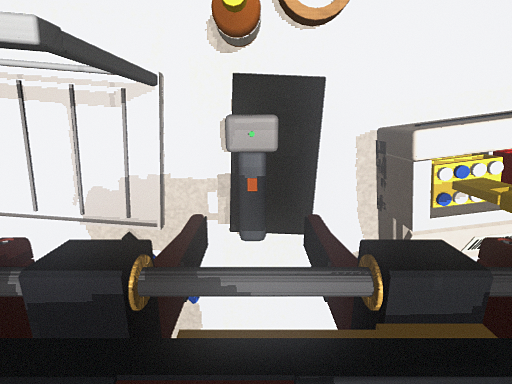

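The scanner's head is at (251,133) and its handle at (252,200). Its origin is at about (0.486, 0.025) and it lies straight. I grasp the handle now.

>>> carry_out(increments=[{"slide": [-0.01,-0.02,0.12],"turn": [0,0,0],"claw": 0.7},{"slide": [-0.017,-0.029,0.24],"turn": [0,0,0],"claw": 0.7},{"slide": [-0.017,-0.029,0.36],"turn": [0,0,0],"claw": 0.7},{"slide": [-0.017,-0.029,0.48],"turn": [0,0,0],"claw": 0.7},{"slide": [-0.017,-0.029,0.6],"turn": [0,0,0],"claw": 0.7},{"slide": [-0.017,-0.029,0.68],"turn": [0,0,0],"claw": 0.7},{"slide": [-0.017,-0.029,0.68],"turn": [0,0,0],"claw": 0.7},{"slide": [-0.017,-0.029,0.68],"turn": [0,0,0],"claw": 0.7}])

```text
time: 50.85
tcp_pos: [0.4857, 0.0264, 0.2628]
ee_rot: [3.142, 0.009, 0.002]
contact_force: [-0.6, -0.4, 0.0]
width: 0.0617
gripper_force: 0.0
```

```bash
python3 - <<'E'
from h import *
st()
seq([[((.486,.0252,.0265),Rtool(.007))]])
E
```

```text
t 50.85 grasp [0.4859 0.0263 0.0998] x [1.    0.006 0.001] z [ 0.001 -0.    -1.   ] F [-0.6 -0.4  0. ] w 0.0617 gf 0.0 j [-0.02 -0.2   1.76 -0.    1.58  1.55]
0 slide [0.002, 0.008, 0.489] turn [0.0, -0.001, -0.001]
```

>>> carry_out(increments=[{"slide": [0,0.007,0.1],"turn": [0,0,0],"claw": 0.7},{"slide": [0,0.007,0.2],"turn": [0,0,0],"claw": 0.7},{"slide": [0,0.007,0.3],"turn": [0,0,0],"claw": 0.7},{"slide": [0,0.007,0.4],"turn": [0,0,0],"claw": 0.7},{"slide": [0,0.007,0.46],"turn": [0,0,0],"claw": 0.7},{"slide": [0,0.007,0.488],"turn": [0,0,0],"claw": 0.7},{"slide": [0,0.007,0.488],"turn": [0,0,0],"claw": 0.7},{"slide": [0,0.007,0.488],"turn": [0,0,0],"claw": 0.7}])

```text
time: 51.85
tcp_pos: [0.4857, 0.0253, 0.1895]
ee_rot: [3.142, 0.009, 0.002]
contact_force: [0.5, -0.1, 0.7]
width: 0.0615
gripper_force: 0.0
```

>>> carry_out(increments=[{"slide": [0,0,0],"turn": [0,0,0],"claw": 0.45},{"slide": [0,0,0],"turn": [0,0,0],"claw": 0.35},{"slide": [0,0,0],"turn": [0,0,0],"claw": 0.2},{"slide": [0,0,0],"turn": [0,0,0],"claw": 0.2},{"slide": [0,0,0],"turn": [0,0,0],"claw": 0.2},{"slide": [0,0,0],"turn": [0,0,0],"claw": 0.2},{"slide": [0,0,0],"turn": [0,0,0],"claw": 0.2},{"slide": [0,0,0],"turn": [0,0,0],"claw": 0.2}], squeeze=30)

```text
time: 52.85
tcp_pos: [0.4855, 0.0253, 0.189]
ee_rot: [3.142, 0.009, 0.0]
contact_force: [-0.9, -0.5, 1.8]
width: 0.0335
gripper_force: 30.0
```

>>> carry_out(increments=[{"slide": [0,0,-0.1],"turn": [0,0,0],"claw": 0.2},{"slide": [0,0,-0.25],"turn": [0,0,0],"claw": 0.2},{"slide": [0,0,-0.4],"turn": [0,0,0],"claw": 0.2},{"slide": [0,0,-0.55],"turn": [0,0,0],"claw": 0.2},{"slide": [0,0,-0.7],"turn": [0,0,0],"claw": 0.2},{"slide": [0,0,-0.85],"turn": [0,0,0],"claw": 0.2},{"slide": [0,0,-1],"turn": [0,0,0],"claw": 0.2},{"slide": [0,0,-1],"turn": [0,0,0],"claw": 0.2}])

```text
time: 53.85
tcp_pos: [0.4857, 0.0254, 0.3415]
ee_rot: [-3.142, -0.009, -0.007]
contact_force: [0.7, -0.1, -1.7]
width: 0.0334
gripper_force: 30.0
```

```bash
cat >> h.py <<'E'
LAB=np.array([.4278,-.2450,.067]); NV=fr(WY,np.array([-np.sin(.604),0,np.cos(.604)]))
def scanpose(off,rot=np.pi/2,hg=.0235,gx=0.):
    "tool pose with window off above label; rot = turn of scanner x about label normal from up-slope; gx,hg grasp point in scanner frame"
    R=Rn.from_rotvec(NV*rot)*Rtool(WY,-.604)
    xs=R.apply([1,0,0]); org=LAB+NV*off-.055*xs
    return org+gx*xs+hg*NV,R
E
python3 - <<'E'
from h import *
st()
p,d=arm.read_camera('side'); cv2.imwrite('pics/s7.png',cv2.resize(p[80:330,130:450,::-1],None,fx=1.5,fy=1.5))
g,R=scanpose(.08); g2,_=scanpose(.16); print(g,g2,R.apply([1,0,0]),R.apply([0,0,1]))
c=seq([[((.47,-.10,.26),Rtool(.3))],[((.44,-.20,.26),Rtool(.9))],[((.40,-.28,.26),Rtool(WY+1.57))],[(g2,R)],[(g,R)]])
E
```

```text
t 53.85 grasp [0.4864 0.0254 0.1785] x [1.    0.006 0.004] z [ 0.004  0.    -1.   ] F [ 0.7 -0.1 -1.7] w 0.0334 gf 30.0 j [-0.02 -0.22  1.64  0.    1.72  1.55]
[ 0.37695559 -0.30741102  0.15218779] [ 0.33193384 -0.31352615  0.21803343] [-1.34590311e-01  9.90901331e-01 -5.55111512e-17] [ 0.5627718   0.07643913 -0.82307045]
0 slide [-0.107, 0.835, -0.555] turn [0.0, -0.001, -0.147]
1 slide [-0.388, 0.578, 0.0] turn [0.0, 0.0, -0.3]
2 slide [-0.584, 0.123, 0.0] turn [0.0, 0.0, -0.403]
3 slide [-0.161, -1.097, 0.472] turn [-0.302, 0.0, -0.0]
4 slide [0.0, 0.0, 0.533] turn [0.0, 0.0, 0.0]
```

View pics/s7.png

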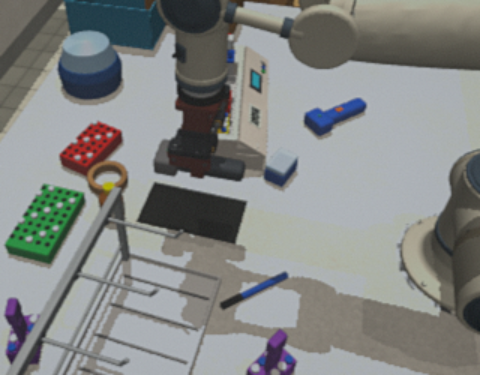

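The scanner has left its mat and hangs in the hand at (205,160). Now I carry it to the label.

>>> carry_out(increments=[{"slide": [-0.01,0.05,-0.15],"turn": [0,0,-0.02],"claw": 0.2},{"slide": [-0.02,0.12,-0.3],"turn": [0,0,-0.04],"claw": 0.2},{"slide": [-0.04,0.25,-0.45],"turn": [0,0,-0.06],"claw": 0.2},{"slide": [-0.06,0.4,-0.555],"turn": [0,0,-0.08],"claw": 0.2},{"slide": [-0.08,0.55,-0.555],"turn": [0,0,-0.1],"claw": 0.2},{"slide": [-0.09,0.7,-0.555],"turn": [0,0,-0.12],"claw": 0.2},{"slide": [-0.107,0.835,-0.555],"turn": [0,0,-0.147],"claw": 0.2},{"slide": [-0.107,0.835,-0.555],"turn": [0,0,-0.147],"claw": 0.2}])

```text
time: 54.9
tcp_pos: [0.4701, -0.1009, 0.4206]
ee_rot: [-3.106, -0.465, 0.004]
contact_force: [0.0, 0.1, -2.0]
width: 0.0342
gripper_force: 30.0
```

>>> carry_out(increments=[{"slide": [-0.05,0.08,0],"turn": [0,0,-0.043],"claw": 0.2},{"slide": [-0.11,0.16,0],"turn": [0,0,-0.086],"claw": 0.2},{"slide": [-0.16,0.25,0],"turn": [0,0,-0.129],"claw": 0.2},{"slide": [-0.22,0.33,0],"turn": [0,0,-0.172],"claw": 0.2},{"slide": [-0.28,0.41,0],"turn": [0,0,-0.215],"claw": 0.2},{"slide": [-0.33,0.5,0],"turn": [0,0,-0.258],"claw": 0.2},{"slide": [-0.388,0.578,0],"turn": [0,0,-0.3],"claw": 0.2},{"slide": [-0.388,0.578,0],"turn": [0,0,-0.3],"claw": 0.2}])

```text
time: 55.9
tcp_pos: [0.4402, -0.1999, 0.4213]
ee_rot: [-2.829, -1.362, 0.001]
contact_force: [-0.6, 0.4, -1.6]
width: 0.0341
gripper_force: 30.0
```

>>> carry_out(increments=[{"slide": [-0.08,0.02,0],"turn": [0,0,-0.057],"claw": 0.2},{"slide": [-0.16,0.03,0],"turn": [0,0,-0.115],"claw": 0.2},{"slide": [-0.25,0.05,0],"turn": [0,0,-0.172],"claw": 0.2},{"slide": [-0.33,0.07,0],"turn": [0,0,-0.23],"claw": 0.2},{"slide": [-0.42,0.09,0],"turn": [0,0,-0.288],"claw": 0.2},{"slide": [-0.5,0.105,0],"turn": [0,0,-0.345],"claw": 0.2},{"slide": [-0.584,0.123,0],"turn": [0,0,-0.403],"claw": 0.2},{"slide": [-0.584,0.123,0],"turn": [0,0,-0.403],"claw": 0.2}])

```text
time: 56.9
tcp_pos: [0.4004, -0.2798, 0.4217]
ee_rot: [-2.07, -2.362, -0.001]
contact_force: [-0.5, 0.1, -0.9]
width: 0.0338
gripper_force: 30.0
```

```bash
python3 - <<'E'
from h import *
st()
g,R=scanpose(.08); g2,_=scanpose(.16); m=Rn.from_rotvec(NV*0)*R
c=seq([[(g2,R)],[(g,R)]])
E
```

```text
t 56.9 grasp [ 0.4003 -0.2797  0.2587] x [-0.131  0.991  0.001] z [-0.     0.001 -1.   ] F [-0.5  0.1 -0.9] w 0.0338 gf 30.0 j [-0.68 -0.2   1.48  0.    1.86 -0.81]
0 slide [-0.165, -1.099, 0.464] turn [-0.302, 0.0, -0.002]
1 slide [0.0, 0.0, 0.533] turn [0.0, 0.0, 0.0]
```

>>> carry_out(increments=[{"slide": [-0.01,-0.07,0.025],"turn": [-0.02,0,0],"claw": 0.2},{"slide": [-0.02,-0.14,0.05],"turn": [-0.04,0,0],"claw": 0.2},{"slide": [-0.03,-0.21,0.075],"turn": [-0.06,0,0],"claw": 0.2},{"slide": [-0.04,-0.28,0.1],"turn": [-0.08,0,0],"claw": 0.2},{"slide": [-0.05,-0.35,0.125],"turn": [-0.1,0,0],"claw": 0.2},{"slide": [-0.06,-0.42,0.15],"turn": [-0.12,0,0],"claw": 0.2},{"slide": [-0.08,-0.55,0.2],"turn": [-0.151,0,0],"claw": 0.2},{"slide": [-0.08,-0.55,0.2],"turn": [-0.151,0,0],"claw": 0.2}])

```text
time: 57.9
tcp_pos: [0.3187, -0.3035, 0.3916]
ee_rot: [1.926, 2.2, 0.336]
contact_force: [0.5, -0.6, -1.8]
width: 0.0337
gripper_force: 30.0
```

```bash
python3 - <<'E'
from h import *
st()
g,R=scanpose(.085); g2,_=scanpose(.15)
c=seq([[(g2,R)],[(g,R)]])
E
```

```text
t 57.9 grasp [ 0.3669 -0.2971  0.236 ] x [-0.132  0.991  0.   ] z [ 0.295  0.04  -0.955] F [ 0.5 -0.6 -1.8] w 0.0337 gf 30.0 j [-0.94 -0.43  1.73  0.27  1.69 -1.02]
0 slide [-0.079, -0.573, 0.154] turn [-0.151, 0.0, -0.001]
1 slide [0.0, 0.0, 0.433] turn [0.0, 0.0, 0.0]
```

>>> carry_out(increments=[{"slide": [-0.01,-0.08,0.06],"turn": [-0.025,0,0],"claw": 0.2},{"slide": [-0.02,-0.16,0.13],"turn": [-0.05,0,0],"claw": 0.2},{"slide": [-0.03,-0.24,0.2],"turn": [-0.075,0,0],"claw": 0.2},{"slide": [-0.045,-0.3,0.28],"turn": [-0.1,0,0],"claw": 0.2},{"slide": [-0.06,-0.36,0.37],"turn": [-0.125,0,0],"claw": 0.2},{"slide": [-0.07,-0.41,0.47],"turn": [-0.15,0,0],"claw": 0.2},{"slide": [-0.079,-0.444,0.567],"turn": [-0.151,0,0],"claw": 0.2},{"slide": [-0.079,-0.444,0.567],"turn": [-0.151,0,0],"claw": 0.2}])

```text
time: 58.9
tcp_pos: [0.2837, -0.3198, 0.2898]
ee_rot: [1.762, 2.017, 0.628]
contact_force: [0.3, -0.4, -1.0]
width: 0.0338
gripper_force: 30.0
```

```bash
python3 - <<'E'
from h import *
st()
g,R=scanpose(.085)
c=seq([[(g,R)]])
s=arm.read_state(); Rt=Rn.from_rotvec(s['ee_rot']); gp=s['tcp_pos']+Rt.apply([0,0,.163])
org=gp+Rt.apply([0,0,.0235]); win=org+Rt.apply([.055,0,0]); v=Rt.inv().apply(LAB-win); print('label in window (tool axes; z=-scan z)',v.round(4),'tilt',np.degrees(np.arccos(-Rt.apply([0,0,1])@NV)))
p,d=arm.read_camera('side'); cv2.imwrite('pics/s8.png',cv2.resize(p[70:320,200:450,::-1],None,fx=2,fy=2))
E
```

```text
t 58.9 grasp [ 0.3751 -0.3071  0.1554] x [-0.135  0.991  0.002] z [ 0.561  0.078 -0.824] F [ 0.3 -0.4 -1. ] w 0.0338 gf 30.0 j [-1.14 -0.51  2.01  0.58  1.47 -1.28]
0 slide [-0.002, -0.005, -0.009] turn [-0.001, -0.001, -0.001]
label in window (tool axes; z=-scan z) [-0.0008 -0.0002  0.0838] tilt 0.16668706907532943
```

View pics/s8.png

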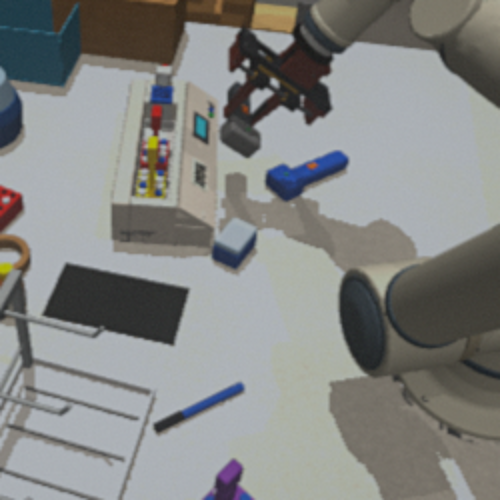

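The scanner head at (240,135) faces the label at (200,175) squarely. I hold it there.

>>> carry_out(increments=[{"slide": [0,0,0],"turn": [0,0,0],"claw": 0.2},{"slide": [0,0,0],"turn": [0,0,0],"claw": 0.2},{"slide": [0,0,0],"turn": [0,0,0],"claw": 0.2},{"slide": [0,0,0],"turn": [0,0,0],"claw": 0.2},{"slide": [0,0,0],"turn": [0,0,0],"claw": 0.2},{"slide": [0,0,0],"turn": [0,0,0],"claw": 0.2},{"slide": [0,0,0],"turn": [0,0,0],"claw": 0.2},{"slide": [0,0,0],"turn": [0,0,0],"claw": 0.2}])

```text
time: 59.95
tcp_pos: [0.2836, -0.32, 0.2911]
ee_rot: [1.76, 2.015, 0.628]
contact_force: [-0.0, 0.2, -1.3]
width: 0.0338
gripper_force: 30.0
```

>>> carry_out(increments=[{"slide": [0,0,0],"turn": [0,0,0],"claw": 0.2},{"slide": [0,0,0],"turn": [0,0,0],"claw": 0.2},{"slide": [0,0,0],"turn": [0,0,0],"claw": 0.2},{"slide": [0,0,0],"turn": [0,0,0],"claw": 0.2},{"slide": [0,0,0],"turn": [0,0,0],"claw": 0.2},{"slide": [0,0,0],"turn": [0,0,0],"claw": 0.2},{"slide": [0,0,0],"turn": [0,0,0],"claw": 0.2},{"slide": [0,0,0],"turn": [0,0,0],"claw": 0.2}])

```text
time: 60.95
tcp_pos: [0.2837, -0.32, 0.2911]
ee_rot: [1.76, 2.015, 0.628]
contact_force: [-1.4, 0.2, -0.9]
width: 0.034
gripper_force: 30.0
```

```bash
python3 - <<'E'
from h import *
st()
s=arm.read_state(); Rt=Rn.from_rotvec(s['ee_rot']); org=s['tcp_pos']+Rt.apply([0,0,.1865])
for n in ('side','scene'):
    p,d=arm.read_camera(n); W=cloud(n,d); L=Rt.inv().apply((W-org).reshape(-1,3)).reshape(W.shape)  # scanner frame: x, -y, -z
    m=(L[...,0]>.025)&(L[...,0]<.09)&(abs(L[...,1])<.045)&(L[...,2]<.02)&(L[...,2]>-.05); q=L[m]; print(n,m.sum(),np.percentile(q,[2,50,98],axis=0).round(4).tolist() if m.sum() else '')
# way back: mat centre
mc=np.array([.5094,-.0025]); my=np.radians(-2.0)
print('lift back');R=Rtool(WY+1.57)
c=seq([[((.3669,-.2971,.236),Rn.from_rotvec(NV*np.pi/2)*Rtool(WY,-.302))],[((.4003,-.2797,.26),R)]])
E
```

```text
t 60.95 grasp [ 0.3754 -0.3075  0.157 ] x [-0.135  0.991  0.   ] z [ 0.563  0.076 -0.823] F [-1.4  0.2 -0.9] w 0.034 gf 30.0 j [-1.14 -0.51  2.01  0.58  1.47 -1.28]
side 301 [[0.0366, -0.027, -0.0374], [0.0749, 0.0064, -0.0288], [0.0804, 0.03, -0.0047]]
scene 259 [[0.026, -0.0171, -0.0306], [0.0591, 0.0277, -0.0128], [0.0777, 0.0365, 0.0014]]
lift back
0 slide [0.4, 0.261, -0.411] turn [0.0, -0.151, -0.0]
1 slide [-0.184, 0.902, 0.21] turn [0.3, 0.146, -0.045]
```

The camera clouds confirm the head is within about 1 mm of the expected place, so the reading is done. I carry the scanner back to the mat.

>>> carry_out(increments=[{"slide": [0.01,0.05,-0.08],"turn": [0,0,0],"claw": 0.2},{"slide": [0.02,0.11,-0.16],"turn": [0.025,0,0],"claw": 0.2},{"slide": [0.03,0.19,-0.24],"turn": [0.05,0,0],"claw": 0.2},{"slide": [0.045,0.28,-0.3],"turn": [0.075,0,0],"claw": 0.2},{"slide": [0.06,0.38,-0.35],"turn": [0.1,0,0],"claw": 0.2},{"slide": [0.07,0.48,-0.39],"turn": [0.125,0,0],"claw": 0.2},{"slide": [0.079,0.592,-0.409],"turn": [0.151,0,0],"claw": 0.2},{"slide": [0.079,0.592,-0.409],"turn": [0.151,0,0],"claw": 0.2}])

```text
time: 62.05
tcp_pos: [0.3206, -0.3028, 0.3941]
ee_rot: [1.919, 2.202, 0.335]
contact_force: [-0.1, -0.0, -0.9]
width: 0.0338
gripper_force: 30.0
```

>>> carry_out(increments=[{"slide": [0.01,0.08,-0.004],"turn": [0.02,0,0],"claw": 0.2},{"slide": [0.02,0.16,-0.008],"turn": [0.04,0,0],"claw": 0.2},{"slide": [0.03,0.24,-0.012],"turn": [0.06,0,0],"claw": 0.2},{"slide": [0.04,0.32,-0.016],"turn": [0.08,0,0],"claw": 0.2},{"slide": [0.05,0.4,-0.02],"turn": [0.1,0,0],"claw": 0.2},{"slide": [0.07,0.5,-0.024],"turn": [0.125,0,0],"claw": 0.2},{"slide": [0.08,0.585,-0.028],"turn": [0.151,0,0],"claw": 0.2},{"slide": [0.08,0.585,-0.028],"turn": [0.151,0,0],"claw": 0.2}])

```text
time: 63.05
tcp_pos: [0.4013, -0.2798, 0.4221]
ee_rot: [-2.064, -2.368, 0.0]
contact_force: [-0.4, -0.3, -2.6]
width: 0.0338
gripper_force: 30.0
```

```bash
python3 - <<'E'
from h import *
st()
my=np.radians(-2.0); R=Rtool(my); 
c=seq([[((.44,-.20,.26),Rtool(.9))],[((.47,-.10,.26),Rtool(.2))],[((.5094,-.0025,.19),R)],[((.5094,-.0025,.06),R)],[((.5094,-.0025,.0275),R)]])
E
```

```text
t 63.05 grasp [ 0.4012 -0.2798  0.2591] x [-0.136  0.991  0.   ] z [-0.001  0.    -1.   ] F [-0.4 -0.3 -2.6] w 0.0338 gf 30.0 j [-0.68 -0.2   1.48 -0.    1.86 -0.82]
0 slide [0.492, 0.328, -0.006] turn [-0.0, -0.0, 0.404]
1 slide [0.647, -0.258, 0.0] turn [0.0, 0.0, 0.35]
2 slide [0.387, -0.585, 0.467] turn [0.0, 0.0, 0.117]
3 slide [0.0, 0.0, 0.867] turn [0.0, 0.0, 0.0]
4 slide [0.0, 0.0, 0.217] turn [0.0, 0.0, 0.0]
```

>>> carry_out(increments=[{"slide": [0.07,0.05,0],"turn": [0,0,0.057],"claw": 0.2},{"slide": [0.14,0.09,0],"turn": [0,0,0.115],"claw": 0.2},{"slide": [0.21,0.14,0],"turn": [0,0,0.172],"claw": 0.2},{"slide": [0.28,0.19,0],"turn": [0,0,0.23],"claw": 0.2},{"slide": [0.35,0.23,0],"turn": [0,0,0.288],"claw": 0.2},{"slide": [0.42,0.28,0],"turn": [0,0,0.345],"claw": 0.2},{"slide": [0.492,0.328,-0.006],"turn": [0,0,0.404],"claw": 0.2},{"slide": [0.492,0.328,-0.006],"turn": [0,0,0.404],"claw": 0.2}])

```text
time: 64.05
tcp_pos: [0.4389, -0.2001, 0.423]
ee_rot: [2.829, 1.366, 0.001]
contact_force: [0.1, 0.2, -2.0]
width: 0.0337
gripper_force: 30.0
```

>>> carry_out(increments=[{"slide": [0.09,-0.04,0],"turn": [0,0,0.05],"claw": 0.2},{"slide": [0.18,-0.07,0],"turn": [0,0,0.1],"claw": 0.2},{"slide": [0.27,-0.11,0],"turn": [0,0,0.15],"claw": 0.2},{"slide": [0.37,-0.15,0],"turn": [0,0,0.2],"claw": 0.2},{"slide": [0.46,-0.18,0],"turn": [0,0,0.25],"claw": 0.2},{"slide": [0.55,-0.22,0],"turn": [0,0,0.3],"claw": 0.2},{"slide": [0.647,-0.258,0],"turn": [0,0,0.35],"claw": 0.2},{"slide": [0.647,-0.258,0],"turn": [0,0,0.35],"claw": 0.2}])

```text
time: 65.05
tcp_pos: [0.4691, -0.1003, 0.423]
ee_rot: [-3.126, -0.316, 0.0]
contact_force: [0.2, -0.1, -0.6]
width: 0.0333
gripper_force: 30.0
```

>>> carry_out(increments=[{"slide": [0.06,-0.09,0],"turn": [0,0,0.02],"claw": 0.2},{"slide": [0.12,-0.18,0],"turn": [0,0,0.04],"claw": 0.2},{"slide": [0.18,-0.28,0.05],"turn": [0,0,0.06],"claw": 0.2},{"slide": [0.24,-0.38,0.15],"turn": [0,0,0.08],"claw": 0.2},{"slide": [0.31,-0.48,0.25],"turn": [0,0,0.1],"claw": 0.2},{"slide": [0.387,-0.585,0.36],"turn": [0,0,0.117],"claw": 0.2},{"slide": [0.387,-0.585,0.467],"turn": [0,0,0.117],"claw": 0.2},{"slide": [0.387,-0.585,0.467],"turn": [0,0,0.117],"claw": 0.2}])

```text
time: 66.05
tcp_pos: [0.5084, -0.0038, 0.3513]
ee_rot: [3.141, -0.054, -0.005]
contact_force: [-0.1, 0.2, -0.2]
width: 0.0336
gripper_force: 30.0
```

```bash
python3 - <<'E'
from h import *
st()
my=np.radians(-2.0); R=Rtool(my); 
c=seq([[((.5094,-.0025,.06),R)],[((.5094,-.0025,.0275),R)]])
E
```

```text
t 66.05 grasp [ 0.5079 -0.0039  0.1883] x [ 0.999 -0.035 -0.003] z [-0.003 -0.    -1.   ] F [-0.1  0.2 -0.2] w 0.0336 gf 30.0 j [-0.07 -0.16  1.57 -0.    1.73  1.53]
0 slide [0.009, -0.009, 0.855] turn [0.0, 0.002, 0.0]
1 slide [0.0, 0.0, 0.217] turn [0.0, 0.0, 0.0]
```

>>> carry_out(increments=[{"slide": [0.005,0,0.14],"turn": [0,0,0],"claw": 0.2},{"slide": [0.007,0,0.28],"turn": [0,0,0],"claw": 0.2},{"slide": [0.007,0,0.42],"turn": [0,0,0],"claw": 0.2},{"slide": [0.007,0,0.56],"turn": [0,0,0],"claw": 0.2},{"slide": [0.007,0,0.7],"turn": [0,0,0],"claw": 0.2},{"slide": [0.007,0,0.855],"turn": [0,0,0],"claw": 0.2},{"slide": [0.007,0,0.855],"turn": [0,0,0],"claw": 0.2},{"slide": [0.007,0,0.855],"turn": [0,0,0],"claw": 0.2}])

```text
time: 67.05
tcp_pos: [0.51, -0.0033, 0.2255]
ee_rot: [3.141, -0.057, 0.002]
contact_force: [1.0, 0.1, -0.5]
width: 0.034
gripper_force: 30.0
```

```bash
python3 - <<'E'
from h import *
st()
R=Rtool(np.radians(-2.0)); seq([[((.5094,-.0025,.0268),R)]])
E
```

```text
t 67.05 grasp [ 0.5102 -0.0033  0.0625] x [ 0.999 -0.036  0.001] z [ 0.001 -0.    -1.   ] F [ 1.   0.1 -0.5] w 0.034 gf 30.0 j [-0.07 -0.11  1.75 -0.    1.5   1.53]
0 slide [-0.005, -0.005, 0.238] turn [0.0, -0.001, -0.001]
```

>>> carry_out(increments=[{"slide": [0,0,0.05],"turn": [0,0,0],"claw": 0.2},{"slide": [0,0,0.1],"turn": [0,0,0],"claw": 0.2},{"slide": [0,0,0.15],"turn": [0,0,0],"claw": 0.2},{"slide": [0,0,0.19],"turn": [0,0,0],"claw": 0.2},{"slide": [0,0,0.215],"turn": [0,0,0],"claw": 0.2},{"slide": [0,0,0.236],"turn": [0,0,0],"claw": 0.2},{"slide": [0,0,0.236],"turn": [0,0,0],"claw": 0.2},{"slide": [0,0,0.236],"turn": [0,0,0],"claw": 0.2}])

```text
time: 68.05
tcp_pos: [0.51, -0.003, 0.1895]
ee_rot: [3.141, -0.057, 0.0]
contact_force: [0.3, 0.2, -1.1]
width: 0.0339
gripper_force: 30.0
```

>>> carry_out(increments=[{"slide": [0,0,0],"turn": [0,0,0],"claw": 0.45},{"slide": [0,0,0],"turn": [0,0,0],"claw": 0.55},{"slide": [0,0,0],"turn": [0,0,0],"claw": 0.7},{"slide": [0,0,0],"turn": [0,0,0],"claw": 0.7},{"slide": [0,0,0],"turn": [0,0,0],"claw": 0.7},{"slide": [0,0,-0.1],"turn": [0,0,0],"claw": 0.7},{"slide": [0,0,-0.3],"turn": [0,0,0],"claw": 0.7},{"slide": [0,0,-0.5],"turn": [0,0,0],"claw": 0.7}])

```text
time: 69.05
tcp_pos: [0.5099, -0.0029, 0.2663]
ee_rot: [3.141, -0.057, 0.001]
contact_force: [-0.0, 0.3, 0.0]
width: 0.0616
gripper_force: 0.0
```

>>> carry_out(increments=[{"slide": [-0.1,0.1,-0.2],"turn": [0,0,0],"claw": 0.7},{"slide": [-0.2,0.2,-0.4],"turn": [0,0,0],"claw": 0.7},{"slide": [-0.3,0.4,-0.6],"turn": [0,0,0],"claw": 0.7},{"slide": [-0.3,0.6,-0.8],"turn": [0,0,0],"claw": 0.7},{"slide": [-0.3,0.8,-1],"turn": [0,0,0],"claw": 0.7},{"slide": [-0.3,0.9,-1],"turn": [0,0,0],"claw": 0.7},{"slide": [-0.3,0.9,-1],"turn": [0,0,0],"claw": 0.7},{"slide": [-0.3,0.9,-1],"turn": [0,0,0],"claw": 0.7}])

```text
time: 70.05
tcp_pos: [0.4601, -0.1356, 0.4127]
ee_rot: [-3.14, 0.056, 0.004]
contact_force: [-1.0, 0.8, 0.2]
width: 0.0613
gripper_force: 0.0
```

```bash
python3 - <<'E'
from h import *
st()
p,d=arm.read_camera('wrist'); W=cloud('wrist',d); cv2.imwrite('pics/w9.png',cv2.resize(p[:,:,::-1],None,fx=1.5,fy=1.5))
X,Y,Z=[W[...,i] for i in range(3)]; H=cv2.cvtColor(p,cv2.COLOR_RGB2HSV)
b=(X>.38)&(X<.65)&(Y>-.1)&(Y<.1)&(Z>.012)&(Z<.05); b[230:]=0
k,l,st_,ce=cv2.connectedComponentsWithStats(b.astype(np.uint8)); i=1+np.argmax(st_[1:,4]); q=W[l==i]; print(st_[i],rect(q[:,:2]),np.percentile(q[:,2],[50,95]))
h,s=H[...,0],H[...,1]; W[240:]=np.nan
m=(h>95)&(h<125)&(s>120)&(W[...,2]>.06)&(W[...,1]<-.37)&(W[...,0]>.45); q=W[m]; print('pad',len(q),np.median(q[:,2]))
E
```

```text
t 70.05 grasp [ 0.4597 -0.1353  0.2497] x [ 0.999 -0.036 -0.002] z [-0.002  0.001 -1.   ] F [-1.   0.8  0.2] w 0.0613 gf 0.0 j [-0.36 -0.23  1.52  0.    1.85  1.25]
[ 123   73   55  121 4169] (array([511.3,  -3. ]), array([ 59.1, 155.1]), 87.3) [0.03211652 0.03815214]
pad 575 0.09566645460178569
```

View pics/w9.png

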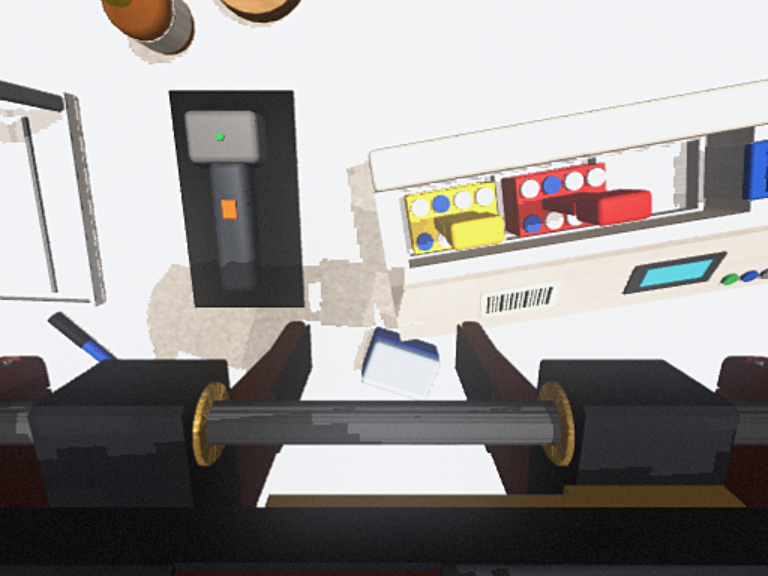

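The scanner lies flat in the middle of its mat at (230,200). The carriers stand in the lowered lift at (455,215) and (560,200), and the pad is still held at 96 mm. I hand the job in.

```bash
python3 -c "
from bench import arm
print(arm.job_done())"
```

```text
the job is handed in; nothing more can be done
None
```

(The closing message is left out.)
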